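Find the soft stamping pad with a pin gauge and mark it

TASK

Take the pin gauge from its wooden stand and press its foot flat and gently, with about 0.8 kg of push on the plate beyond what the pin itself takes (never over 3 kg), over the centre of each of the three windows in the steel plate, working from the robot's left to its right and holding each for about a second, to read how far the pin sinks into the rubber pad below. Then stand the gauge back in its stand, and set the brass weight down gently, upright, in the window of the softest pad, the one where the pin sank deepest and was pushed back least. Leave everything else where it is.

Things in the scene. Friction and masses are not known exactly. Their poses are not given: they have to be found in the camera images.
- frame: grey box 100 x 270 mm fixed to the table, topped by an 8 mm steel plate with three 34 mm windows 80 mm apart along y. The plate is clamped at an unmeasured height, its top 44 to 52 mm above the table. In each window, 42 mm above the table, lies a black rubber pad. The pads look alike but give like springs of about 0.5, 1.4 and 4 N/mm, up to 12 mm, in changing order. Origin under its centre
- window_1 (a point): point at the centre of the first (robot's left, +y end) round window of the cover plate, 52 mm above the table, where the plate's top face is when it is clamped highest (really it lies 0 to 8 mm below this point)
- window_2 (a point): point at the centre of the second (middle) round window of the cover plate, 52 mm above the table, where the plate's top face is when it is clamped highest (really it lies 0 to 8 mm below this point)
- window_3 (a point): point at the centre of the third (robot's right, -y end) round window of the cover plate, 52 mm above the table, where the plate's top face is when it is clamped highest (really it lies 0 to 8 mm below this point)
- stand: wooden stand fixed to the table, 80 x 80 x 36 mm; a 56 mm round recess, 12 mm deep, holds the gauge's foot, with a 30 mm hole below for the pin. Origin at the centre of its underside
- stand_seat (a point): centre of the recess floor, where the underside of the gauge's foot rests, 24 mm above the table
- gauge: pin gauge, loose, 0.3 to 0.4 kg, standing in the stand: flat steel foot 50 mm across, 8 mm thick; aluminium barrel 26 mm across, up to 115 mm above the foot's underside; on its own +x side a 42 mm dial, tilted up, below 73 mm and reaching 51 mm out. Origin at the centre of the foot's underside, z up the barrel
- gauge_grip (a point): point on the barrel's axis 97 mm above the foot's underside, where to grip it: the barrel is bare from 75 to 115 mm; close the fingers along the gauge's own y axis so that they keep clear of the dial
- gauge_foot (a point): centre of the underside of the gauge's foot
- pin (a joint): how far (m) the sprung pin is pushed back: 0 = fully out, tip 17 mm below the foot; 0.0165 = fully in. Spring: 1 N plus 1 N/mm. With the foot flat on the plate it reads 1.7 to 4.5 mm on the soft pad, 3.6 to 8.4 mm on the middle one, 5.4 to 12 mm on the hard one (more, the lower the plate). The dial's needle turns 0.4 rad clockwise per mm, from straight down the dial's slope at 0
- weight: plain brass cylinder with two dark rings, 28 mm across, 60 mm tall, 0.29 to 0.36 kg, standing loose on the table. Origin at the centre of its underside. In a window it sinks into the pad by about 6 to 7 mm on the soft pad, 2 to 2.6 mm on the middle one, under 1 mm on the hard one
- weight_mid (a point): centre of the brass weight, 30 mm above its underside, where to grip it
- handstamp: bystander: wooden hand stamp, turned, 84 mm tall, 40 mm across the foot. Origin at the centre of its underside
- swatches: bystander: stack of four stiff black sample boards, about 80 x 105 x 16 mm. Origin at the centre of its underside
- scissors: bystander: steel scissors lying flat, about 150 mm long. Origin at the centre of its underside
- inktin: bystander: open metal ink-pad tin, about 75 x 110 mm, 14 mm high, with its lid folded back. Origin at the centre of its underside
- inkbottle: bystander: small ink bottle, 48 mm across, 90 mm tall. Origin at the centre of its underside
- pencup: bystander: white cup, 72 mm across, 90 mm tall, with pencils standing in it to 150 mm. Origin at the centre of its underside
- tape: bystander: roll of brown tape, 90 mm across, 24 mm high, lying flat. Origin at the centre of its underside
Things that resemble listed ones, but are neither listed nor needed, are in the scene too. Of the things like the stand, leave any that is pink or turquoise; of the rest the larger one is meant.

How it is judged (in metres and radians):
On the way, in this order (a step that is already met when the one before it is completed fails the run):
1. gauge foot pressed flat (0.06 rad) over the first (robot's left) window, within 6 mm of its centre, 3 to 13 N on the plate, pin pushed back over 0.8 mm, for 0.4 s (contact force between gauge and frame between 3 and 13 N and horizontal distance between gauge_foot and window_1 below 0.006 m and angle between gauge's own z axis and vertical below 0.06 rad and z of gauge_foot in the frame of window_1 below 0.0015 m and value of joint pin above 0.0008 m), for 0.4 s.
2. gauge foot pressed flat (0.06 rad) over the second (middle) window, within 6 mm of its centre, 3 to 13 N on the plate, pin pushed back over 0.8 mm, for 0.4 s (contact force between gauge and frame between 3 and 13 N and horizontal distance between gauge_foot and window_2 below 0.006 m and angle between gauge's own z axis and vertical below 0.06 rad and z of gauge_foot in the frame of window_2 below 0.0015 m and value of joint pin above 0.0008 m), for 0.4 s.
3. gauge foot pressed flat (0.06 rad) over the third (robot's right) window, within 6 mm of its centre, 3 to 13 N on the plate, pin pushed back over 0.8 mm, for 0.4 s (contact force between gauge and frame between 3 and 13 N and horizontal distance between gauge_foot and window_3 below 0.006 m and angle between gauge's own z axis and vertical below 0.06 rad and z of gauge_foot in the frame of window_3 below 0.0015 m and value of joint pin above 0.0008 m), for 0.4 s.
At the end, for the whole second after the job is handed in: Brass weight released, upright (0.15 rad), at rest within 6 mm of the softest pad's window centre and sunk 4 to 13 mm into that pad; gauge upright (0.1 rad), at rest in its stand, foot within 6 mm of the recess centre and 3 mm of its floor ((horizontal distance between weight and window_1 below 0.006 m or horizontal distance between weight and window_2 below 0.006 m or horizontal distance between weight and window_3 below 0.006 m) and z of weight in the frame of frame between 0.029 and 0.038 m and angle between weight's own z axis and vertical below 0.15 rad and linear speed of each of weight, gauge below 0.01 m/s and horizontal distance between gauge_foot and stand_seat below 0.006 m and z of gauge_foot in the frame of stand_seat below 0.003 m and angle between gauge's own z axis and vertical below 0.1 rad); the robot touches nothing.
It fails at once if the gauge presses on the plate with more than 35 N (contact force between gauge and frame above 35 N).
It fails at once if the brass weight strikes or presses the plate with more than 35 N (contact force between weight and frame above 35 N).
It fails at once if the brass weight is let go more than 15 mm above where a pad's surface begins (contact force between weight and anything else below 0.02 N and z of weight in the frame of frame above 0.057 m).
It fails at once if a bystander is moved by more than 30 mm (distance of any of handstamp, swatches, scissors, inktin, inkbottle, pencup, tape from where it was at the start of the episode above 0.03 m).
It also fails if it takes over 72 s, if anything falls off the work surface, if the arm or the gripper's body presses on something with over 40 N, if the wrist force passes 120 N, or if a joint passes its speed limit or range.

ROBOT

A 6-joint arm with a two-finger parallel gripper is mounted at the origin on the work surface. World frame = base frame: x ahead of the robot, y to its left, z up, the work surface at z = 0. Lengths are in mm, angles in rad, forces in N, time in s.
With the tool pointing down it reaches from about 300 to 1000 mm from the base axis. Payload 5.1 kg.
Tool frame: the origin (TCP) lies at the very end of the fingers, on their centre line; the grasp point (between the pads) lies bot.pinch_z behind it (bot.pinch_z is the distance from the TCP to the grasp point, in mm); x points along the fingers, y is the direction in which the jaws open and shut, and the axes are right-handed (so a half turn about x gives the same grasp; the last joint's range is limited). The gripper opens to 95 mm and grips with 3 to 60 N. Pads are 20 mm wide; open, the fingers measure 119 mm over their backs; the gripper's body (75 mm by 180 mm) begins 59 mm behind the grasp point.
Start: joints at [-1.225, 0.124, 1.65, -0, 1.367, -0.083], TCP at [270.224, -591.154, 177.456] pointing down, gripper open.
Joint ranges: [-2.61, 2.61], [-1.02, 2.33], [0.03, 2.71], [-1.35, 4.49], [0.32, 2.68], [-2.91, 2.91]. Speed limits (rad/s): [2.57, 2.57, 3.14, 3.14, 3.14, 3.14].

INTERFACE

Orientations are given as a 3x3 rotation matrix whose columns are the frame's x, y, z axes.
In Python, from workcell import observe, optics, bot gives the robot as it stands.
- The arm moves only by the shell command python3 -m handwheel 'ROWS' [OPENING] [FORCE]. ROWS is JSON, a list of rows, each a list of 4 numbers: the shift along the tool's x, y, z in m, then the turn about the tool's x in degrees. In form: [[dx, dy, dz, twist], ...]. A call has exactly 8 rows; each row is the pose to reach, as a shift and turn from the pose measured when the call began, along the tool's axes at that moment; what a row does not reach only later rows make up. A row lasts 1/8 s, in which the tool goes at most 62.5 mm and 10.7 degrees, less where a joint would pass 70% of its speed; a pose out of reach is approached as far as the arm can. A call with a gripper value outside its range is refused whole. OPENING is the closure, from -1 (fully open) to 1 (shut), set as the call begins (- or left out, the last holds). The fingers move at their own pace and stop on an object; FORCE is the grip in N (left out, the last holds). Time passes only in rows, so rows that repeat a pose let the fingers close, or fill a call up. It gives the time, the measured TCP pose, the force and the opening at its end, in the units of the state.
- observe(): the state, without advancing time (a new reading comes with each control period).
- optics.grab_frame(name): name is "scene" or "top"; returns a dict with "frame" (420x560x3 uint8, red, green, blue), "fx", "fy", "cx", "cy" (pixels), "D" ([k1, k2, p1, p2, k3] as OpenCV has them; the pictures are not rectified), "camera_from_world" (4x4, takes a point from world to camera coordinates). Camera axes: x right, y down, z forward; pixel columns grow to the right and rows downward; lengths in mm; the calibration is good to about 2 mm. A picture is of the moment at which its call begins. There is no depth.
- bot.job_done(): hands the job in, once; it reports no verdict.
Trained networks look in a picture, given as the dict that the camera call returned (one of the last four; its "shot" number tells which), for a name from the list of things; names that differ only in an ending like _2 or _b are one class to them, and where a whole thing is asked for, a point or a joint stands for the part that bears it (a point fixed in the world has none). Each returns a list of dicts, best first, with "score" (0 to 1); they miss things now and then, are a little off and sometimes report something else, mostly with a low value. They report only what shows in the picture. A call takes as long as a camera call. They do not tell look-alikes from the thing itself.
- optics.silhouettes(picture, target): "mask" (420x560 bool, what is visible of it).
- optics.place_of(picture, target): "location" ([x, y, z] in mm, in world coordinates, good to about 4 mm: a listed point, or the origin of a listed thing).
The state is a dict: "time": time; "q": joint angles; "dq": joint speeds; "effort": joint torques, N m; "tcp_pos": TCP position; "tcp_rot": TCP orientation; "force": force on the tool from outside, world axes, zero at the start; "moment": the same for the moment, N m; "finger_gap": finger opening in mm.
Only numpy, scipy, OpenCV 4.12 (cv2) and the standard library are available. Lean on these libraries where they do the work, as an engineer would, in place of code of your own. Each camera call takes 0.05 s, during which the arm holds its last target.

## Working session

There is one attempt and no reset: what is moved stays moved. The work goes in short steps, Python scripts to look and compute and a shell command to move; the robot and the scene stay as the last step left them, time stands still between calls to the robot, and variables do not carry over. Pictures are saved under pics/ and viewed, and the job is handed in when it is done.

```bash
ls; mkdir -p pics
cat > h.py <<'E'
import numpy as np, cv2
from workcell import observe, optics, bot
def grab(n): return optics.grab_frame(n)
def save(p,name,scale=1.4): 
    cv2.imwrite('pics/'+name, cv2.resize(p['frame'][:,:,::-1],None,fx=scale,fy=scale,interpolation=cv2.INTER_CUBIC))
def K(p): return np.array([[p['fx'],0,p['cx']],[0,p['fy'],p['cy']],[0,0,1.]]), np.array(p['D'],float)
def proj(p,X):
    T=np.array(p['camera_from_world']); k,d=K(p)
    r,_=cv2.Rodrigues(T[:3,:3]); return cv2.projectPoints(np.array(X,float).reshape(-1,1,3),r,T[:3,3],k,d)[0][:,0]
def ray(p,uv,z):
    T=np.array(p['camera_from_world']); k,d=K(p)
    n=cv2.undistortPoints(np.array(uv,float).reshape(-1,1,2),k,d)[:,0]
    R=T[:3,:3];c=-R.T@T[:3,3]
    D=np.c_[n,np.ones(len(n))]@R
    return c+D*((z-c[2])/D[:,2])[:,None]
E
python3 - <<'E'
from h import *
s=observe(); print(s, bot.pinch_z)
for n in('scene','top'):
    p=grab(n); save(p,n+'0.png')
    T=np.array(p['camera_from_world']); print(n,p['fx'],-T[:3,:3].T@T[:3,3],T[:3,:3].round(2).tolist())
    for t in ['stand','stand_seat','gauge','gauge_grip','weight','window_1','window_2','window_3','frame','pencup','inkbottle','handstamp']:
        print(t,[(np.round(d['location'],0).tolist(),round(d['score'],2)) for d in optics.place_of(p,t)])
E
```

```text
pics
{'time': 0.0, 'q': array([-1.22461690e+00,  1.24454678e-01,  1.65164847e+00, -1.96461219e-05,
        1.36749248e+00, -8.25961619e-02]), 'dq': array([ 0.0011247 ,  0.00172859,  0.0006769 , -0.00095112,  0.00229573,
        0.00070382]), 'effort': array([-2.01739727e-03, -4.17605424e+01, -3.59931707e+01,  7.74188060e-02,
        4.92289220e-02, -1.92087518e-04]), 'tcp_pos': array([ 269.97207022, -590.50633297,  176.23484471]), 'tcp_rot': array([[-6.97724102e-04,  4.15760473e-01, -9.09473882e-01],
       [ 1.87762683e-03, -9.09471956e-01, -4.15761033e-01],
       [-9.99997994e-01, -1.99773906e-03, -1.46082518e-04]]), 'force': array([-0.11778955,  0.3595173 ,  0.24117867]), 'moment': array([-0.02330291, -0.03482998,  0.00922882]), 'finger_gap': 95.10988482093839} 18.8
scene 393.94971892667735 [1130.21395406  269.38625329  840.00990501] [[-0.42, 0.91, 0.0], [0.67, 0.31, -0.67], [-0.61, -0.28, -0.74]]
stand [([475.0, -278.0, 1.0], 0.89), ([608.0, -268.0, -1.0], 0.78), ([392.0, -464.0, -3.0], 0.75), ([339.0, -317.0, 8.0], 0.72)]
stand_seat [([604.0, -271.0, 18.0], 0.97), ([388.0, -468
[... 1091 characters left out ...]
eat [([336.0, -322.0, 23.0], 0.89), ([473.0, -277.0, 24.0], 0.85), ([609.0, -268.0, 18.0], 0.83), ([388.0, -465.0, 16.0], 0.53)]
gauge [([471.0, -276.0, 24.0], 0.91)]
gauge_grip [([471.0, -282.0, 118.0], 0.9)]
weight [([460.0, 318.0, -3.0], 0.49)]
window_1 [([533.0, -90.0, 46.0], 0.95), ([544.0, -12.0, 56.0], 0.92), ([557.0, 68.0, 56.0], 0.73)]
window_2 [([533.0, -90.0, 46.0], 0.95), ([544.0, -12.0, 56.0], 0.92), ([557.0, 68.0, 56.0], 0.73)]
window_3 [([533.0, -90.0, 46.0], 0.95), ([544.0, -12.0, 56.0], 0.92), ([557.0, 68.0, 56.0], 0.73)]
frame [([544.0, -11.0, 1.0], 0.64)]
pencup [([735.0, -234.0, -3.0], 0.95)]
inkbottle [([714.0, 254.0, -0.0], 0.68)]
handstamp [([410.0, -131.0, 2.0], 0.6)]
```

View pics/scene0.png

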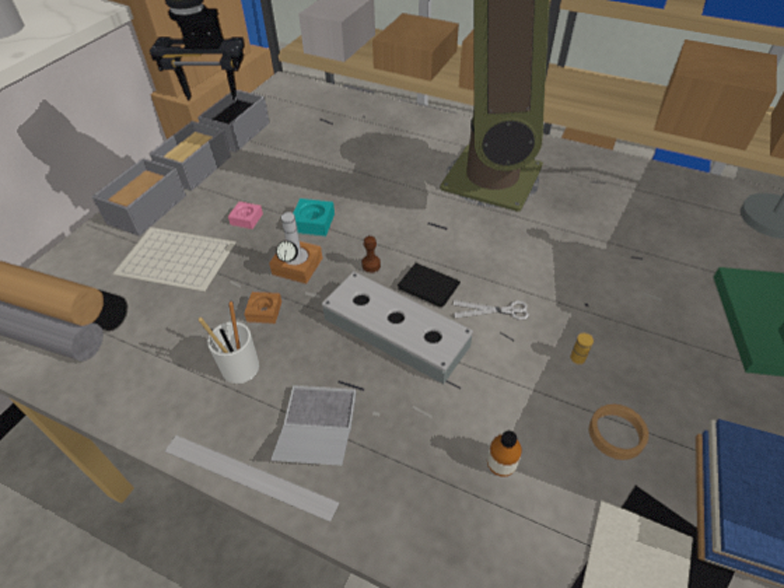

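View pics/top0.png

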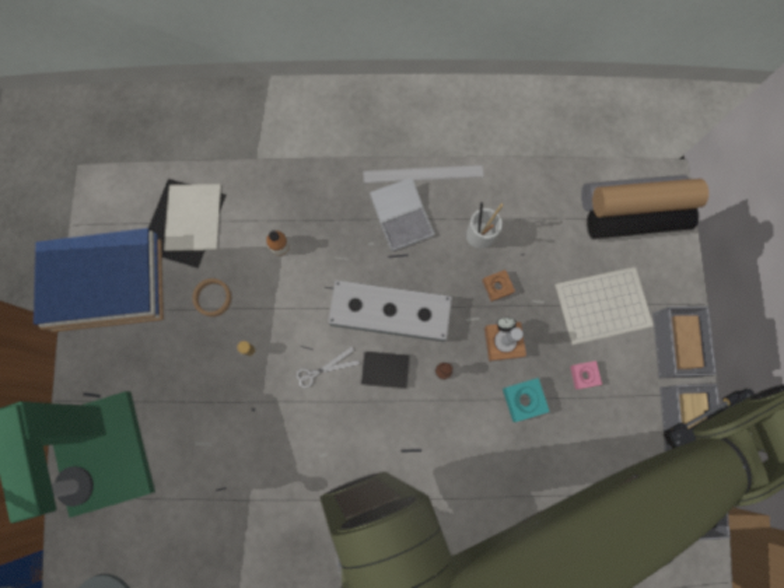

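The scene view shows these stand-like things, in displayed pixels: a large brown stand holding the gauge (297,262), a small brown one (263,306), a turquoise one (314,215) and a pink one (245,214). By the description the large brown one is meant. The only brass cylinder is the weight at (582,347), and the windows are at (433,337), (397,318) and (361,300). Next I'll look at close crops and measure.

```bash
cat > m.py <<'E'
from h import *
P={n:grab(n) for n in('scene','top')}
def crop(p,c,r,s):
    u,v=np.round(c).astype(int); return cv2.resize(p['frame'][v-r:v+r,u-r:u+r,::-1],None,fx=s,fy=s,interpolation=cv2.INTER_CUBIC)
a=[crop(P['scene'],proj(P['scene'],[480,-275,70])[0],35,5.5),crop(P['top'],proj(P['top'],[480,-275,70])[0],35,5.5)]
cv2.imwrite('pics/crop1.png',np.hstack(a))
# dark-window centroids
W=[[556,67],[545,-11],[533,-90]]
ctr={}
for n,p in P.items():
    g=cv2.cvtColor(p['frame'],cv2.COLOR_RGB2GRAY)
    for i,w in enumerate(W):
        c=proj(p,[w+[48]])[0]; u,v=np.round(c).astype(int); r=16
        s=cv2.resize(g[v-r:v+r,u-r:u+r],None,fx=8,fy=8,interpolation=cv2.INTER_CUBIC)
        th,b=cv2.threshold(s,0,255,cv2.THRESH_BINARY_INV+cv2.THRESH_OTSU)
        nl,l,st,ce=cv2.connectedComponentsWithStats(b)
        k=l[128,128]; 
        cs,_=cv2.findContours((l==k).astype('uint8'),cv2.RETR_EXTERNAL,cv2.CHAIN_APPROX_NONE)
        e=cv2.fitEllipse(cs[0]); cc=(np.array(e[0])+.5)/8-.5+[u-r,v-r]
        ctr[n,i]=cc; print(n,i,st[k,4],np.round(e[1],0)/8,cc.round(2),ray(p,cc,48)[0].round(1),ray(p,cc,44)[0].round(1),ray(p,cc,52)[0].round(1))
    for t in('gauge','weight','stand'):
        for d in optics.silhouettes(p,t)[:6]:
            ys,xs=np.nonzero(d['mask']); print(n,t,round(d['score'],2),len(xs),xs.mean().round(1),ys.mean().round(1),xs.min(),xs.max(),ys.min(),ys.max())
E
python3 m.py
```

```text
scene 0 5761 [ 8.875 12.625] [308.87 240.24] [560.3  69.8  48. ] [557.4  68.8  44. ] [563.2  70.8  52. ]
scene 1 5303 [ 8.375 12.25 ] [282.56 226.57] [547.8  -9.1  48. ] [544.9 -10.5  44. ] [550.8  -7.7  52. ]
scene 2 4720 [ 7.625 12.   ] [257.68 213.89] [536.1 -87.7  48. ] [533.1 -89.5  44. ] [539.1 -85.9  52. ]
scene gauge 0.79 503 206.8 172.9 196 218 152 188
scene weight 0.56 244 415.0 249.2 407 423 239 260
scene weight 0.24 809 305.6 203.3 285 327 188 218
scene stand 0.86 602 213.0 189.3 192 230 173 202
scene stand 0.83 639 223.8 154.9 210 238 142 169
scene stand 0.72 327 175.1 153.6 164 187 145 162
scene stand 0.64 469 188.0 219.6 175 200 209 230
top 0 5156 [ 9.875 10.125] [253.37 217.31] [558.4  69.4  48. ] [559.2  69.6  44. ] [557.6  69.2  52. ]
top 1 5259 [10.   10.25] [278.03 220.78] [546.2  -9.4  48. ] [547.   -9.5  44. ] [545.4  -9.4  52. ]
top 2 5207 [ 9.875 10.25 ] [302.81 224.22] [534.1 -88.4  48. ] [534.8 -88.7  44. ] [533.4 -88.1  52. ]
top gauge 0.55 333 361.9 238.7 353 372 227 250
top weight 0.55 99 175.3 248.8 169 181 244 254
top stand 0.77 282 355.0 204.3 345 365 195 214
top stand 0.72 345 418.2 267.0 408 428 257 277
top stand 0.68 323 357.7 246.9 346 374 231 257
top stand 0.68 599 375.3 285.4 360 391 270 300
```

View pics/crop1.png

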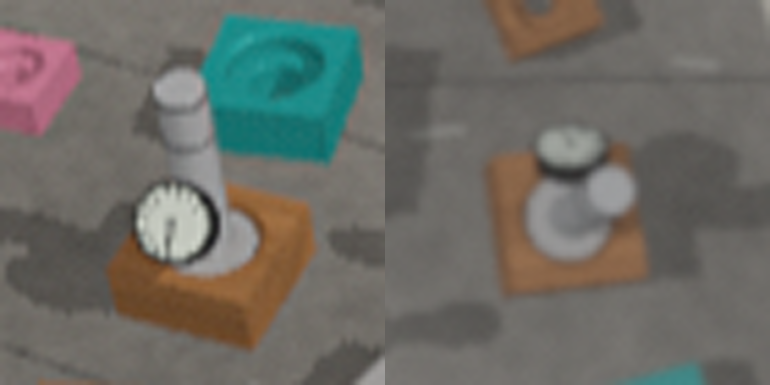

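The crops confirm the gauge stands in the large brown, open-recess stand. The dial faces away from the robot, at about (173,222) in the left crop. Next I'll triangulate the dial, the barrel top and the weight.

```bash
cat >> h.py <<'E'
def tri(ps,uvs):
    A=[];b=[]
    for p,uv in zip(ps,uvs):
        a=ray(p,[uv],0)[0]; c=ray(p,[uv],200)[0]; d=(c-a)/np.linalg.norm(c-a)
        M=np.eye(3)-np.outer(d,d); A.append(M); b.append(M@a)
    x=np.linalg.lstsq(np.vstack(A),np.hstack(b),rcond=None)[0]; return x,[np.linalg.norm(M@x-q) for M,q in zip(A,b)]
E
python3 - <<'E'
from h import *
P={n:grab(n) for n in('scene','top')}
o={n:np.round(proj(P[n],[480,-275,70])[0])-35 for n in P}
f=lambda n,c:o[n]+(np.array(c)+.5)/5.5-.5
for nm,s,t in [('top',(180,88),(225,190)),('dial',(173,222),(186,148))]:
    a,b=f('scene',s),f('top',t); print(nm,*tri([P['scene'],P['top']],[a,b]))
    if nm=='top': print(ray(P['scene'],a,139),ray(P['top'],b,139))
out=[]
for n in P:
    c=np.round(proj(P[n],[462,318,30])[0]).astype(int); r=20
    out.append(cv2.resize(P[n]['frame'][c[1]-r:c[1]+r,c[0]-r:c[0]+r,::-1],None,fx=10,fy=10,interpolation=cv2.INTER_CUBIC)); print(n,c-r)
cv2.imwrite('pics/w.png',np.hstack(out))
E
```

```text
top [ 473.32969155 -275.42757965  138.15496026] [np.float64(0.028091373680569572), np.float64(0.028091373680529188)]
[[ 474.12538132 -274.80176045  139.        ]] [[ 473.1932722  -275.19605241  139.        ]]
dial [ 506.5494203  -269.11407256   77.88445255] [np.float64(0.10453879221628848), np.float64(0.1045387922165567)]
scene [394 229]
top [156 229]
```

View pics/w.png

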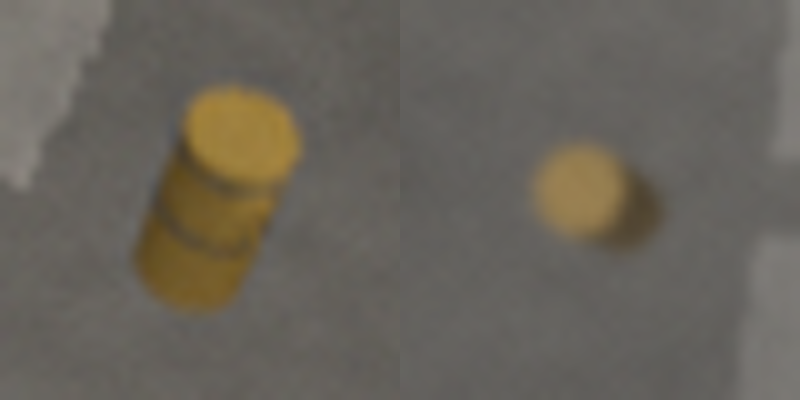

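```bash
cat >> h.py <<'E'
def plan(target,yaw=None):
    """target TCP xyz mm, yaw deg of tool y. prints tool-axis shift in m"""
    s=observe(); R=s['tcp_rot']; d=R.T@(np.array(target)-s['tcp_pos'])/1000
    y=np.degrees(np.arctan2(R[1,1],R[0,1])); tw=0 if yaw is None else -((yaw-y+180)%360-180)
    print('t',round(s['time'],2),'tcp',s['tcp_pos'].round(1),'yaw',y.round(2),'tilt',np.degrees(np.arccos(-R[2,0])).round(2),'F',s['force'].round(2),'gap',round(s['finger_gap'],1))
    print('shift',d.round(4),'twist',round(tw,1),'q',s['q'].round(2))
E
python3 - <<'E'
from h import *
plan([473.4,-275.5,170],-79)
p=grab('scene');q=grab('top')
a=np.array([394,229])+(np.array([243,137])+.5)/10-.5; b=np.array([156,229])+(np.array([182,190])+.5)/10-.5
print(tri([p,q],[a,b]),ray(p,a,60),ray(q,b,60))
E
```

```text
t 1.8 tcp [ 270.2 -591.2  177.5] yaw -65.43 tilt 0.0 F [-0.23  0.38  0.76] gap 95.0
shift [ 0.0075 -0.2026 -0.316 ] twist 13.6 q [-1.22  0.12  1.65 -0.    1.37 -0.08]
(array([461.85088889, 319.42162017,  59.6039198 ]), [np.float64(0.17813330629476556), np.float64(0.17813330629446497)]) [[462.25554901 319.22299588  60.        ]] [[461.77292428 319.50297523  60.        ]]
```

```bash
python3 -m handwheel '[[0.0,-0.02,-0.035,2],[0,-0.05,-0.08,4],[0,-0.085,-0.13,7],[0,-0.12,-0.185,9],[0,-0.15,-0.235,11],[0,-0.18,-0.28,13],[0.003,-0.203,-0.316,13.6],[0.003,-0.203,-0.316,13.6]]' -1 40; python3 -c "
from h import *
plan([473.4,-275.5,103],-79)
plan([473.4,-275.5,103],-79)"
```

```text
time: 2.9
tcp_pos: [474.2, -272.9, 174.4]
tcp_rot: [[-0.0, 0.195, -0.981], [0.0, -0.981, -0.195], [-1.0, -0.0, -0.0]]
force: [-0.6, -0.0, 0.8]
finger_gap: 95.2
t 2.9 tcp [ 474.2 -272.9  174.4] yaw -78.78 tilt 0.02 F [-0.55 -0.03  0.79] gap 95.2
shift [0.0714 0.0024 0.0013] twist 0.2 q [-0.62 -0.1   1.88  0.    1.36  0.75]
t 2.9 tcp [ 474.2 -272.9  174.4] yaw -78.78 tilt 0.02 F [-0.55 -0.03  0.79] gap 95.2
shift [0.0714 0.0024 0.0013] twist 0.2 q [-0.62 -0.1   1.88  0.    1.36  0.75]
```

```bash
python3 -m handwheel '[[0.01,0.002,0.001,0],[0.025,0.0025,0.0015,0],[0.04,0.0025,0.0015,0],[0.055,0.0025,0.0015,0],[0.065,0.0025,0.0015,0],[0.0715,0.0025,0.0015,0],[0.0715,0.0025,0.0015,0],[0.0715,0.0025,0.0015,0]]'; python3 -c "
from h import *
p=grab('scene');c=np.round(proj(p,[480,-275,100])[0]).astype(int);r=40
cv2.imwrite('pics/g1.png',cv2.resize(p['frame'][c[1]-r:c[1]+r,c[0]-r:c[0]+r,::-1],None,fx=7,fy=7,interpolation=cv2.INTER_CUBIC))
plan([473.4,-275.5,103],-79)"
```

```text
time: 3.9
tcp_pos: [473.6, -275.9, 103.5]
tcp_rot: [[0.001, 0.195, -0.981], [-0.0, -0.981, -0.195], [-1.0, 0.0, -0.001]]
force: [0.4, -0.1, 0.4]
finger_gap: 95.1
t 3.95 tcp [ 473.7 -275.9  103.6] yaw -78.78 tilt 0.07 F [-0.73  0.04  0.55] gap 95.0
shift [ 0.0006 -0.0004  0.0002] twist 0.2 q [-0.63 -0.04  1.95  0.    1.23  0.75]
```

View pics/g1.png

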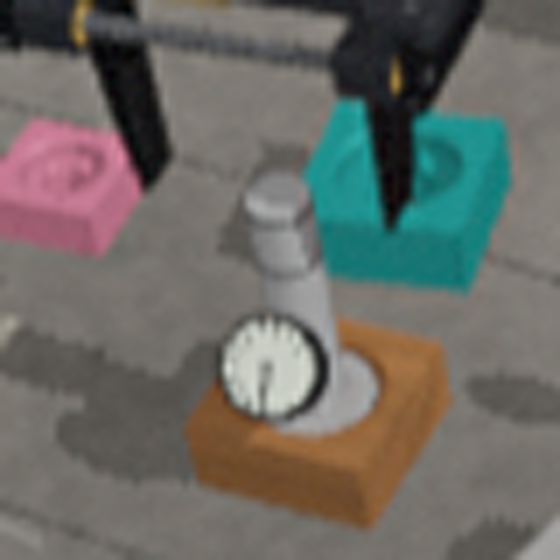

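The open fingers straddle the barrel, which is at about (280,200) in the crop. The needle points straight down, so it reads 0. Closing now.

```bash
python3 -m handwheel '[[0,0,0,0],[0,0,0,0],[0,0,0,0],[0,0,0,0],[0,0,0,0],[0,0,0,0],[0,0,0,0],[0,0,0,0]]' 1 50;python3 -c "
from h import *
plan([473.4,-275.5,175])"
```

```text
time: 4.95
tcp_pos: [473.7, -275.9, 103.6]
tcp_rot: [[0.001, 0.195, -0.981], [-0.0, -0.981, -0.195], [-1.0, 0.001, -0.001]]
force: [0.6, -1.1, 0.4]
finger_gap: 20.3
t 4.95 tcp [ 473.7 -275.9  103.6] yaw -78.78 tilt 0.06 F [ 0.6  -1.07  0.42] gap 20.3
shift [-0.0714 -0.0004  0.0002] twist 0 q [-0.63 -0.04  1.95  0.    1.23  0.75]
```

```bash
python3 -c "
from h import *
p=grab('scene');c=np.round(proj(p,[480,-275,100])[0]).astype(int);r=40
p=grab('scene')
cv2.imwrite('pics/g2.png',cv2.resize(p['frame'][c[1]-r:c[1]+r,c[0]-r:c[0]+r,::-1],None,fx=7,fy=7,interpolation=cv2.INTER_CUBIC))
plan([473.4,-275.5,103],-79)"
```

```text
t 5.05 tcp [ 473.7 -275.9  103.6] yaw -78.78 tilt 0.07 F [-0.08  0.19 -0.77] gap 12.7
shift [ 0.0006 -0.0005  0.0002] twist 0.2 q [-0.63 -0.04  1.95  0.    1.23  0.75]
```

View pics/g2.png

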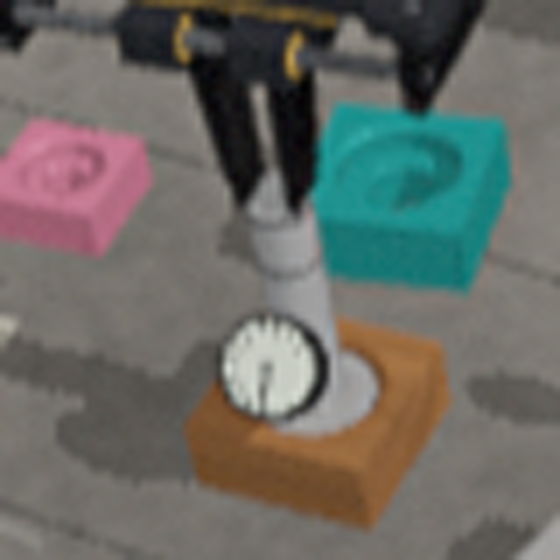

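```bash
python3 -c "
from h import *
out=[]
for n in('scene','top'):
    p=grab(n);c=np.round(proj(p,[480,-275,100])[0]).astype(int);r=30
    s=observe();print(s['tcp_pos'],s['finger_gap'])
    im=cv2.resize(p['frame'][c[1]-r:c[1]+r,c[0]-r:c[0]+r,::-1],None,fx=13,fy=13,interpolation=cv2.INTER_CUBIC)
    f=s['tcp_pos'];y=s['tcp_rot'][:,1]
    for X,col in[(f,(0,0,255)),(f+[0,0,18.8],(0,255,0)),([473.4,-275.5,139],(255,0,0))]:
        u=(proj(p,[X])[0]-c+r+.5)*13-.5; cv2.circle(im,tuple(int(v) for v in u),4,col,-1)
    out.append(im)
cv2.imwrite('pics/g3.png',cv2.resize(np.hstack(out),None,fx=.5,fy=.5))
"
```

```text
[ 473.70243886 -275.88680064  103.57490642] 8.73683749397272
[ 473.70341677 -275.89468663  103.60824805] 4.730475321069935
```

View pics/g3.png

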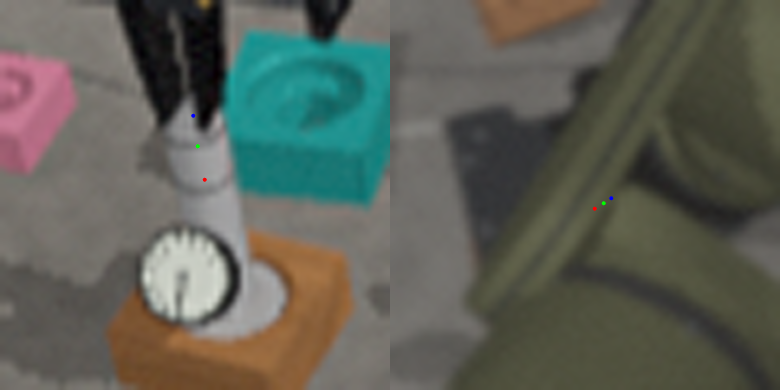

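The gap is 4.7 mm and the fingers seem to close above the barrel top, so the reported TCP disagrees with the picture. Checking that against the start picture.

```bash
python3 -c "
from h import *
p=grab('scene')
a=proj(p,[[270.2,-591.2,177.5]])[0]; print('start tcp proj x1.4',a*1.4, 'z+35',proj(p,[[270.2,-591.2,212]])[0]*1.4)
c=np.round(proj(p,[480,-275,100])[0]).astype(int);r=40
print('tips g1 ->', [ray(p,[c-r+(np.array(t)+.5)/7-.5],z)[0].round(0).tolist() for t in[(152,187),(393,228)] for z in (103,139)])
im=cv2.imread('pics/scene0.png')[0:130,120:270]; cv2.circle(im,tuple(int(v) for v in a*1.4-[120,0]),2,(0,0,255),-1)
cv2.imwrite('pics/s0.png',cv2.resize(im,None,fx=4.5,fy=4.5))
s=observe();print(s['finger_gap'],s['tcp_pos'],s['q'])"
```

```text
start tcp proj x1.4 [215.00762522 111.98782236] z+35 [211.11181101  97.88386885]
tips g1 -> [[457.0, -353.0, 103.0], [490.0, -322.0, 139.0], [438.0, -250.0, 103.0], [472.0, -225.0, 139.0]]
2.263294958762056 [ 473.7119653  -275.89598867  103.60636275] [-6.25443602e-01 -4.34135832e-02  1.95025464e+00  2.19182352e-04
  1.23361644e+00  7.49368449e-01]
```

View pics/s0.png

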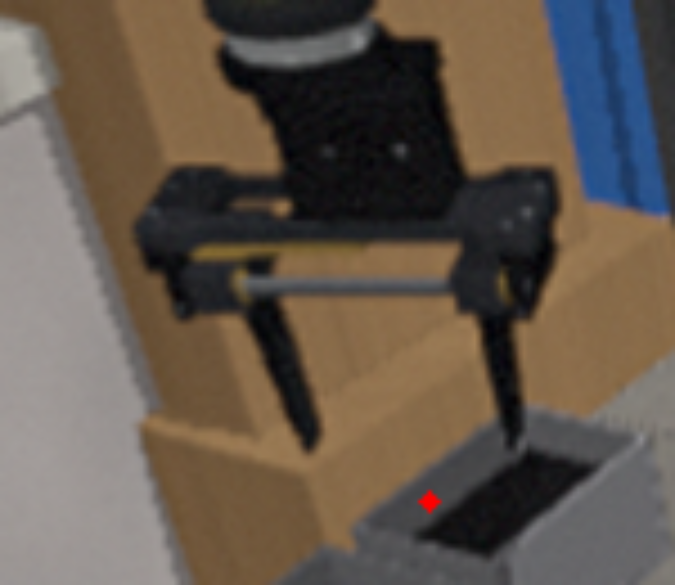

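```bash
python3 -c "
from h import *
im=cv2.imread('pics/top0.png')[360:480,640:784]; 
p=grab('top');
for z,col in((177.5,(0,0,255)),(212,(0,255,0))):
    a=proj(p,[[270.2,-591.2,z]])[0]*1.4; print(a); cv2.circle(im,tuple(int(v) for v in a-[640,360]),1,col,-1)
cv2.imwrite('pics/s1.png',cv2.resize(im,None,fx=5,fy=5,interpolation=cv2.INTER_CUBIC))"
```

```text
[677.18046568 426.64391654]
[685.87651801 426.79449937]
```

View pics/s1.png

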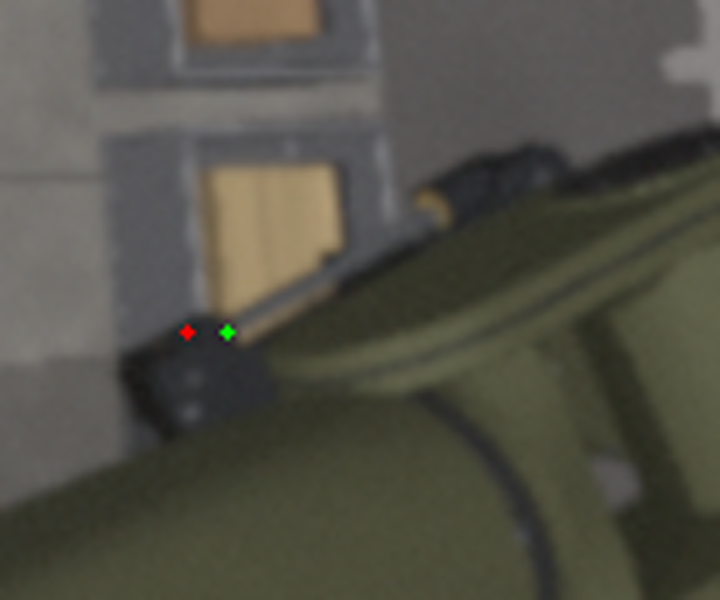

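The same ~35 mm offset along the tool shows in the start picture: the real tips end about 35 mm behind the reported TCP. I'll reopen, take another look, then go lower by that amount.

```bash
python3 -m handwheel '[[0,0,0,0],[0,0,0,0],[0,0,0,0],[0,0,0,0],[0,0,0,0],[0,0,0,0],[0,0,0,0],[0,0,0,0]]' -1 50
cat > look.py <<'E'
from h import *
import sys
name=sys.argv[1]; X=[float(v) for v in sys.argv[2:5]]; r=int(sys.argv[5]) if len(sys.argv)>5 else 40
out=[]
for n in('scene','top'):
    p=grab(n);s=observe();c=np.round(proj(p,X)[0]).astype(int); k=390/(2*r)
    out.append(cv2.resize(p['frame'][max(c[1]-r,0):c[1]+r,max(c[0]-r,0):c[0]+r,::-1],(390,390),interpolation=cv2.INTER_CUBIC))
    print(n,'origin',c-r,'scale',k)
cv2.imwrite('pics/'+name,np.hstack(out)); plan(s['tcp_pos'])
E
python3 look.py g4.png 480 -275 120 50
```

```text
time: 6.25
tcp_pos: [473.7, -275.9, 103.6]
tcp_rot: [[0.001, 0.195, -0.981], [-0.001, -0.981, -0.195], [-1.0, 0.001, -0.001]]
force: [-0.3, -1.0, 0.3]
finger_gap: 75.9
scene origin [155 111] scale 3.9
top origin [317 187] scale 3.9
t 6.35 tcp [ 473.7 -275.9  103.6] yaw -78.78 tilt 0.06 F [ 0.88  0.55 -0.17] gap 84.2
shift [0. 0. 0.] twist 0 q [-0.63 -0.04  1.95  0.    1.23  0.75]
```

View pics/g4.png

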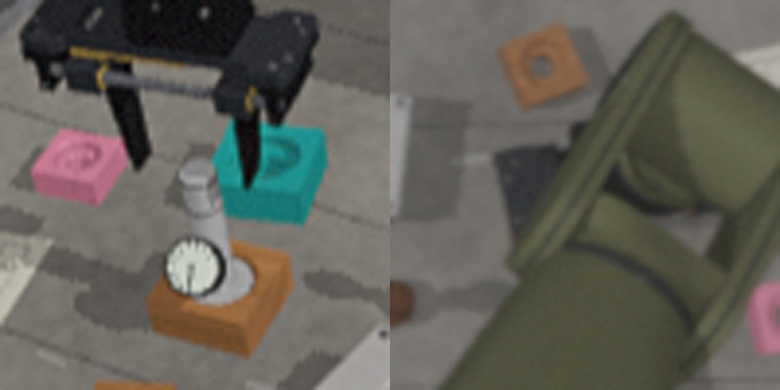

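```bash
python3 -m handwheel '[[0.002,0,0,0],[0.006,0,0,0],[0.012,0,0,0],[0.018,0,0,0],[0.024,0,0,0],[0.030,0,0,0],[0.036,0,0,0],[0.036,0,0,0]]' -1 50; 
python3 look.py g5.png 480 -275 100 40
```

```text
time: 7.35
tcp_pos: [473.3, -275.6, 66.8]
tcp_rot: [[-0.0, 0.195, -0.981], [0.0, -0.981, -0.195], [-1.0, -0.0, -0.0]]
force: [1.1, 0.4, -0.4]
finger_gap: 94.9
scene origin [166 127] scale 4.875
top origin [325 198] scale 4.875
t 7.45 tcp [ 473.8 -276.    67.6] yaw -78.78 tilt 0.07 F [-0.06 -0.41  0.11] gap 95.3
shift [0. 0. 0.] twist 0 q [-0.63 -0.01  1.98  0.    1.17  0.75]
```

View pics/g5.png

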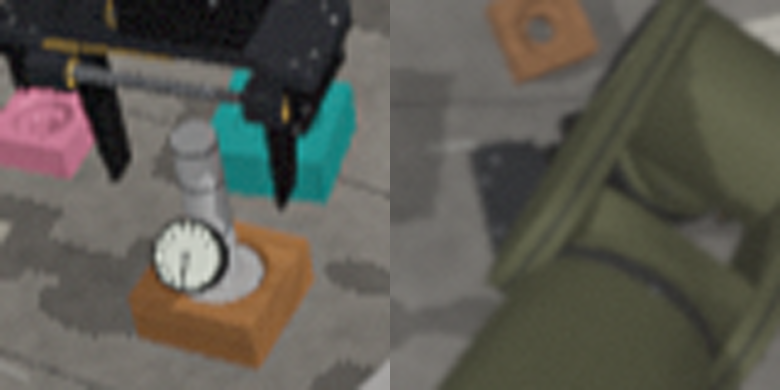

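The tips now flank the barrel just above its lower ring, at about (205,188) in the crop. Closing.

```bash
python3 -m handwheel '[[0,0,0,0],[0,0,0,0],[0,0,0,0],[0,0,0,0],[0,0,0,0],[0,0,0,0],[0,0,0,0],[0,0,0,0]]' 1 50; 
python3 look.py g6.png 480 -275 100 40
```

```text
time: 8.45
tcp_pos: [473.8, -276.1, 67.6]
tcp_rot: [[0.001, 0.195, -0.981], [-0.001, -0.981, -0.195], [-1.0, 0.001, -0.001]]
force: [-0.3, -0.4, -1.6]
finger_gap: 25.2
scene origin [166 127] scale 4.875
top origin [325 198] scale 4.875
t 8.55 tcp [ 473.8 -276.1   67.6] yaw -78.78 tilt 0.08 F [ 0.17 -1.32 -0.2 ] gap 25.5
shift [0. 0. 0.] twist 0 q [-0.63 -0.01  1.98  0.    1.17  0.75]
```

View pics/g6.png

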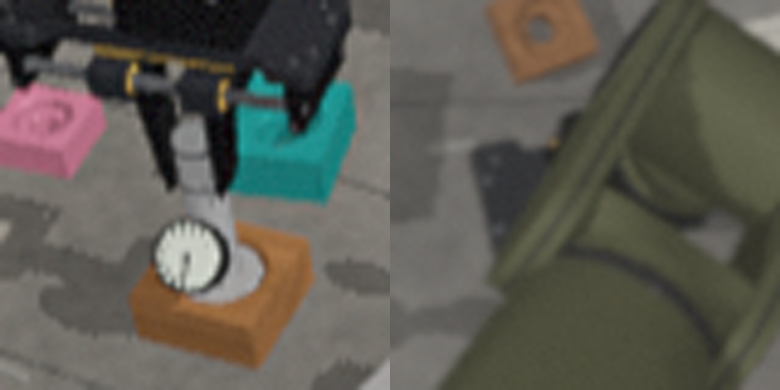

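Gripped: the gap is 25.5 mm. Reported TCP height minus foot height is 43.6 mm. Lifting.

```bash
python3 -m handwheel '[[-0.005,0,0,0],[-0.015,0,0,0],[-0.03,0,0,0],[-0.045,0,0,0],[-0.06,0,0,0],[-0.075,0,0,0],[-0.085,0,0,0],[-0.085,0,0,0]]' 1 50; 
python3 look.py g7.png 480 -275 130 45; python3 -c "
from h import *
plan([558.8,69.3,150])"
```

```text
time: 9.55
tcp_pos: [474.3, -276.4, 153.9]
tcp_rot: [[0.003, 0.195, -0.981], [-0.002, -0.981, -0.195], [-1.0, 0.002, -0.002]]
force: [0.0, -1.2, -3.9]
finger_gap: 25.8
scene origin [160 113] scale 4.333333333333333
top origin [323 191] scale 4.333333333333333
t 9.65 tcp [ 473.5 -275.8  152.2] yaw -78.77 tilt 0.03 F [ 0.09 -0.47 -3.91] gap 25.2
shift [0. 0. 0.] twist 0 q [-0.63 -0.09  1.91  0.    1.32  0.75]
t 9.65 tcp [ 473.5 -275.8  152.2] yaw -78.77 tilt 0.03 F [ 0.09 -0.47 -3.91] gap 25.2
shift [ 0.0021 -0.3219 -0.1509] twist 0 q [-0.63 -0.09  1.91  0.    1.32  0.75]
```

View pics/g7.png

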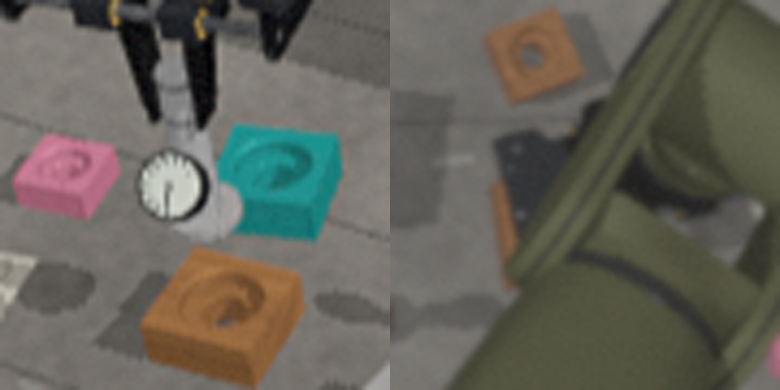

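The gauge hangs clear of the stand. The empty recess rim is centred at about (209,290) in the left crop. Moving to window 1.

```bash
python3 -m handwheel '[[0,-0.03,-0.015,0],[0,-0.075,-0.035,0],[0,-0.125,-0.058,0],[0,-0.175,-0.082,0],[0,-0.225,-0.105,0],[0,-0.27,-0.127,0],[0,-0.305,-0.143,0],[0,-0.322,-0.151,0]]' 1 50; python3 -c "
from h import *
p=grab('scene')
print(ray(p,[[208.2,180]],36))
plan([558.8,69.3,112])"
```

```text
time: 10.65
tcp_pos: [558.4, 71.2, 151.0]
tcp_rot: [[-0.001, 0.197, -0.98], [-0.0, -0.98, -0.197], [-1.0, 0.0, 0.001]]
force: [-1.1, -1.2, -3.7]
finger_gap: 25.5
[[ 470.95248056 -285.39453309   36.        ]]
t 10.7 tcp [558.9  72.4 151.2] yaw -78.65 tilt 0.09 F [ 0.8   2.52 -2.97] gap 25.5
shift [0.0392 0.0031 0.0006] twist 0 q [ 0.03 -0.05  1.87  0.    1.32  1.41]
```

```bash
python3 -m handwheel '[[0.005,0.003,0.0006,0],[0.012,0.003,0.0006,0],[0.02,0.003,0.0006,0],[0.03,0.003,0.0006,0],[0.04,0.003,0.0006,0],[0.046,0.003,0.0006,0],[0.046,0.003,0.0006,0],[0.046,0.003,0.0006,0]]' 1 50; 
python3 look.py a1.png 550 60 80 45; python3 -c "
from h import *
plan([558.8,69.3,100])"
```

```text
time: 11.7
tcp_pos: [559.2, 69.5, 105.5]
tcp_rot: [[0.0, 0.197, -0.98], [0.001, -0.98, -0.197], [-1.0, -0.001, -0.0]]
force: [0.1, -0.3, -4.2]
finger_gap: 25.3
scene origin [262 183] scale 4.333333333333333
top origin [211 173] scale 4.333333333333333
t 11.8 tcp [559.2  69.5 105.8] yaw -78.63 tilt 0.08 F [-0.49 -0.62 -3.79] gap 25.3
shift [0. 0. 0.] twist 0 q [ 0.03 -0.01  1.91  0.    1.24  1.4 ]
t 11.8 tcp [559.2  69.5 105.8] yaw -78.63 tilt 0.08 F [-0.49 -0.62 -3.79] gap 25.3
shift [0.0058 0.0001 0.0005] twist 0 q [ 0.03 -0.01  1.91  0.    1.24  1.4 ]
```

View pics/a1.png

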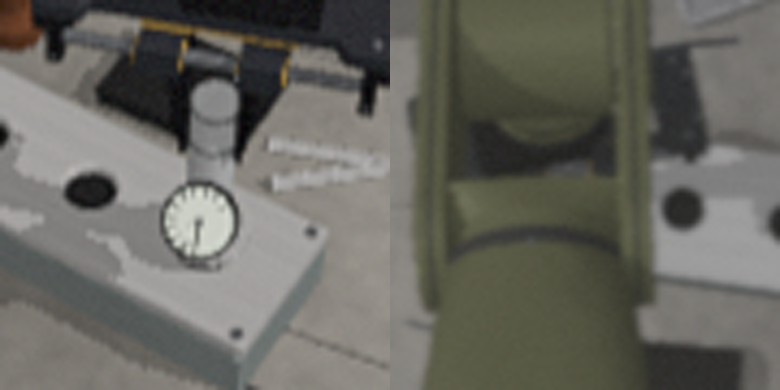

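```bash
python3 -m handwheel '[[0.003,0,0.0004,0],[0.006,0,0.0004,0],[0.008,0,0.0004,0],[0.010,0,0.0004,0],[0.0115,0,0.0004,0],[0.0115,0,0.0004,0],[0.0115,0,0.0004,0],[0.0115,0,0.0004,0]]' 1 50; python3 -c "
from h import *
p=grab('scene')
print(ray(p,[[311.2,204.9]],177.2))
for i in range(2):
  plan([558.8,69.3,90]); p=grab('scene')"
```

```text
time: 12.8
tcp_pos: [559.3, 69.5, 94.7]
tcp_rot: [[0.001, 0.197, -0.98], [0.001, -0.98, -0.197], [-1.0, -0.001, -0.002]]
force: [-0.2, 0.6, 2.4]
finger_gap: 25.0
[[558.03592784  68.62691432 177.2       ]]
t 12.85 tcp [559.2  69.4  94.6] yaw -78.64 tilt 0.11 F [ 0.01 -0.19  2.54] gap 25.1
shift [0.0046 0.     0.0005] twist 0 q [ 0.03 -0.    1.92  0.    1.22  1.4 ]
t 12.9 tcp [559.2  69.4  94.6] yaw -78.64 tilt 0.11 F [ 0.65 -0.86  2.78] gap 25.1
shift [0.0046 0.     0.0004] twist 0 q [ 0.03 -0.    1.92  0.    1.22  1.4 ]
```

```bash
python3 -m handwheel '[[0.0005,0,0,0],[0.001,0,0,0],[0.0015,0,0,0],[0.002,0,0,0],[0.002,0,0,0],[0.002,0,0,0],[0.002,0,0,0],[0.002,0,0,0]]' 1 50; python3 -c "
from h import *
for i in range(2):
  plan([558.8,69.3,90]); p=grab('scene')"
```

```text
time: 13.95
tcp_pos: [559.3, 69.4, 92.6]
tcp_rot: [[0.001, 0.197, -0.98], [0.001, -0.98, -0.197], [-1.0, -0.001, -0.002]]
force: [0.3, 0.2, 3.9]
finger_gap: 25.2
t 13.95 tcp [559.3  69.4  92.6] yaw -78.64 tilt 0.11 F [0.31 0.18 3.92] gap 25.2
shift [0.0026 0.     0.0005] twist 0 q [0.03 0.   1.93 0.   1.21 1.4 ]
t 14.0 tcp [559.3  69.5  92.6] yaw -78.64 tilt 0.11 F [-0.07 -0.1   4.4 ] gap 25.3
shift [0.0026 0.0001 0.0005] twist 0 q [0.03 0.   1.93 0.   1.21 1.4 ]
```

```bash
python3 -m handwheel '[[0.0004,0,0,0],[0.0008,0,0,0],[0.0012,0,0,0],[0.0016,0,0,0],[0.0016,0,0,0],[0.0016,0,0,0],[0.0016,0,0,0],[0.0016,0,0,0]]' 1 50; python3 -c "
from h import *
for i in range(2):
  plan([558.8,69.3,90]); p=grab('scene')"
```

```text
time: 15.05
tcp_pos: [559.5, 69.4, 91.8]
tcp_rot: [[0.002, 0.197, -0.98], [0.001, -0.98, -0.197], [-1.0, -0.001, -0.002]]
force: [-1.2, -0.0, 7.7]
finger_gap: 25.2
t 15.05 tcp [559.5  69.4  91.8] yaw -78.64 tilt 0.13 F [-1.22 -0.02  7.75] gap 25.2
shift [0.0018 0.     0.0007] twist 0 q [0.03 0.   1.93 0.   1.21 1.4 ]
t 15.1 tcp [559.5  69.5  91.9] yaw -78.63 tilt 0.13 F [-1.37 -0.09  7.83] gap 25.3
shift [0.0019 0.     0.0008] twist 0 q [0.03 0.   1.93 0.   1.21 1.4 ]
```

```bash
python3 -m handwheel '[[0.0008,0,0.0003,0],[0.0016,0,0.0003,0],[0.0016,0,0.0003,0],[0.0016,0,0.0003,0],[0.0016,0,0.0003,0],[0.0016,0,0.0003,0],[0.0016,0,0.0003,0],[0.0016,0,0.0003,0]]' 1 50; python3 -c "
from h import *
for i in range(2):
  plan([558.8,69.3,90]); p=grab('scene')"
```

```text
time: 16.15
tcp_pos: [559.6, 69.4, 91.9]
tcp_rot: [[0.003, 0.197, -0.98], [0.001, -0.98, -0.197], [-1.0, -0.001, -0.003]]
force: [-1.8, -0.2, 10.7]
finger_gap: 25.6
t 16.15 tcp [559.6  69.4  91.9] yaw -78.63 tilt 0.17 F [-1.8  -0.22 10.73] gap 25.6
shift [ 0.0019 -0.      0.0009] twist 0 q [0.03 0.   1.93 0.   1.21 1.4 ]
t 16.2 tcp [559.7  69.4  91.8] yaw -78.63 tilt 0.17 F [-2.14 -0.79 11.08] gap 25.4
shift [ 0.0018 -0.0001  0.0009] twist 0 q [0.03 0.   1.93 0.   1.21 1.4 ]
```

```bash
python3 -m handwheel '[[0.0012,0,0.0005,0],[0.0024,0,0.0007,0],[0.0024,0,0.0007,0],[0.0024,0,0.0007,0],[0.0024,0,0.0007,0],[0.0024,0,0.0007,0],[0.0024,0,0.0007,0],[0.0024,0,0.0007,0]]' 1 50; python3 look.py a2.png 555 62 80 30; python3 -c "
from h import *
for i in range(2):
  plan([558.8,69.3,140]); p=grab('scene')"
```

```text
time: 17.25
tcp_pos: [559.7, 69.4, 91.8]
tcp_rot: [[0.004, 0.197, -0.98], [0.002, -0.98, -0.197], [-1.0, -0.001, -0.004]]
force: [-2.8, 0.5, 14.0]
finger_gap: 25.1
scene origin [277 200] scale 6.5
top origin [225 186] scale 6.5
t 17.35 tcp [559.7  69.4  91.8] yaw -78.63 tilt 0.24 F [-3.45  0.09 13.35] gap 25.6
shift [0. 0. 0.] twist 0 q [0.03 0.   1.93 0.   1.21 1.4 ]
t 17.35 tcp [559.7  69.4  91.8] yaw -78.63 tilt 0.24 F [-3.45  0.09 13.35] gap 25.6
shift [-0.0482 -0.0001  0.0007] twist 0 q [0.03 0.   1.93 0.   1.21 1.4 ]
t 17.4 tcp [559.7  69.4  91.8] yaw -78.63 tilt 0.24 F [-3.18 -0.22 13.55] gap 25.3
shift [-0.0482 -0.0001  0.0007] twist 0 q [0.03 0.   1.93 0.   1.21 1.4 ]
```

View pics/a2.png

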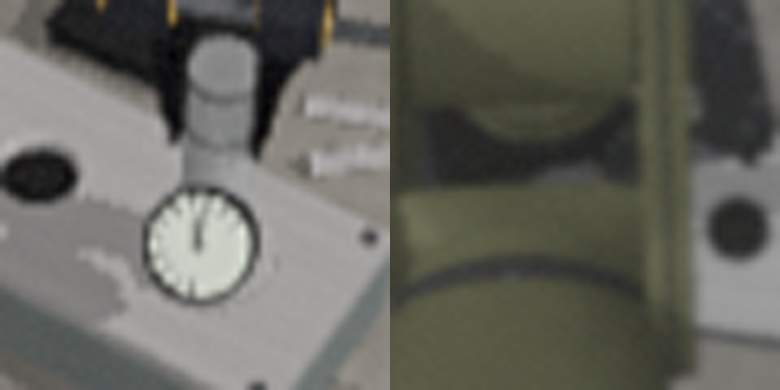

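The needle points almost straight up, at about (202,215) in the crop. That's roughly 3.3 rad, or 8.2 mm: the hard pad. The plate push was about 8 N. On to window 2.

```bash
python3 -m handwheel '[[-0.012,0,0,0],[-0.03,0,0,0],[-0.032,0.015,0.006,0],[-0.032,0.035,0.013,0],[-0.032,0.058,0.022,0],[-0.032,0.075,0.028,0],[-0.025,0.075,0.028,0],[-0.018,0.075,0.028,0]]' 1 50;  python3 -c "
from h import *
for i in range(2):
  plan([546.6,-9.6,93]); p=grab('scene')"
```

```text
time: 18.45
tcp_pos: [546.6, -9.6, 108.7]
tcp_rot: [[0.003, 0.197, -0.98], [0.002, -0.98, -0.197], [-1.0, -0.001, -0.003]]
force: [0.7, 0.2, -4.0]
finger_gap: 25.5
t 18.45 tcp [546.6  -9.6 108.7] yaw -78.65 tilt 0.22 F [ 0.67  0.24 -4.  ] gap 25.5
shift [ 0.0157 -0.      0.0001] twist 0 q [-0.12 -0.05  1.95  0.    1.24  1.25]
t 18.5 tcp [545.8  -9.3 107.5] yaw -78.62 tilt 0.15 F [-1.14  0.03 -5.13] gap 25.7
shift [ 0.0145  0.0005 -0.0007] twist 0 q [-0.12 -0.05  1.95  0.    1.24  1.25]
```

```bash
python3 -m handwheel '[[0.003,0.0002,0,0],[0.007,0.0004,-0.0005,0],[0.010,0.0004,-0.0005,0],[0.012,0.0004,-0.0005,0],[0.014,0.0004,-0.0005,0],[0.0147,0.0004,-0.0005,0],[0.0147,0.0004,-0.0005,0],[0.0147,0.0004,-0.0005,0]]' 1 50;  python3 -c "
from h import *
for i in range(2):
  plan([546.6,-9.6,93]); p=grab('scene')"
```

```text
time: 19.55
tcp_pos: [546.6, -9.2, 93.5]
tcp_rot: [[0.001, 0.198, -0.98], [0.003, -0.98, -0.198], [-1.0, -0.002, -0.002]]
force: [-1.6, 2.1, 2.1]
finger_gap: 25.5
t 19.55 tcp [546.6  -9.2  93.5] yaw -78.6 tilt 0.17 F [-1.59  2.08  2.11] gap 25.5
shift [0.0005 0.0004 0.    ] twist 0 q [-0.12 -0.04  1.96  0.    1.22  1.25]
t 19.6 tcp [546.6  -9.2  93.4] yaw -78.6 tilt 0.16 F [-1.68  2.16  1.26] gap 25.3
shift [0.0004 0.0004 0.    ] twist 0 q [-0.12 -0.04  1.96  0.    1.22  1.25]
```

```bash
python3 -m handwheel '[[0.0006,0.0004,0,0],[0.0012,0.0004,0,0],[0.0018,0.0004,0,0],[0.0024,0.0004,0,0],[0.003,0.0004,0,0],[0.0036,0.0004,0,0],[0.0036,0.0004,0,0],[0.0036,0.0004,0,0]]' 1 50;  python3 -c "
from h import *
for i in range(2):
  plan([546.6,-9.6,93]); p=grab('scene')"
```

```text
time: 20.65
tcp_pos: [547.3, -9.8, 91.9]
tcp_rot: [[0.003, 0.198, -0.98], [0.002, -0.98, -0.198], [-1.0, -0.002, -0.003]]
force: [-4.1, 1.7, 10.4]
finger_gap: 25.3
t 20.65 tcp [547.3  -9.8  91.9] yaw -78.6 tilt 0.19 F [-4.08  1.75 10.38] gap 25.3
shift [-0.0011 -0.0004  0.0006] twist 0 q [-0.12 -0.03  1.96  0.    1.21  1.25]
t 20.7 tcp [547.3  -9.8  91.9] yaw -78.6 tilt 0.19 F [-5.44  1.82 10.26] gap 25.0
shift [-0.0011 -0.0004  0.0006] twist 0 q [-0.12 -0.03  1.96  0.    1.21  1.25]
```

```bash
python3 -m handwheel '[[0.0021,0,0.0006,0],[0.0021,0,0.0006,0],[0.0021,0,0.0006,0],[0.0021,0,0.0006,0],[0.0021,0,0.0006,0],[0.0021,0,0.0006,0],[0.0021,0,0.0006,0],[0.0021,0,0.0006,0]]' 1 50;  python3 look.py b2.png 543 -17 80 30;python3 -c "
from h import *
for i in range(2):
  plan([546.6,-9.6,93]); p=grab('scene')"
```

```text
time: 21.75
tcp_pos: [547.3, -9.9, 91.9]
tcp_rot: [[0.004, 0.198, -0.98], [0.002, -0.98, -0.198], [-1.0, -0.001, -0.004]]
force: [-4.3, 2.6, 10.9]
finger_gap: 25.6
scene origin [250 186] scale 6.5
top origin [251 190] scale 6.5
t 21.85 tcp [547.3  -9.9  91.9] yaw -78.6 tilt 0.23 F [-4.55  3.25 10.03] gap 25.6
shift [0. 0. 0.] twist 0 q [-0.12 -0.04  1.96  0.    1.21  1.25]
t 21.85 tcp [547.3  -9.9  91.9] yaw -78.6 tilt 0.23 F [-4.55  3.25 10.03] gap 25.6
shift [-0.0011 -0.0005  0.0006] twist 0 q [-0.12 -0.04  1.96  0.    1.21  1.25]
t 21.9 tcp [547.3  -9.9  91.9] yaw -78.59 tilt 0.23 F [-3.77  2.78 10.53] gap 25.1
shift [-0.0011 -0.0004  0.0006] twist 0 q [-0.12 -0.04  1.96  0.    1.21  1.25]
```

View pics/b2.png

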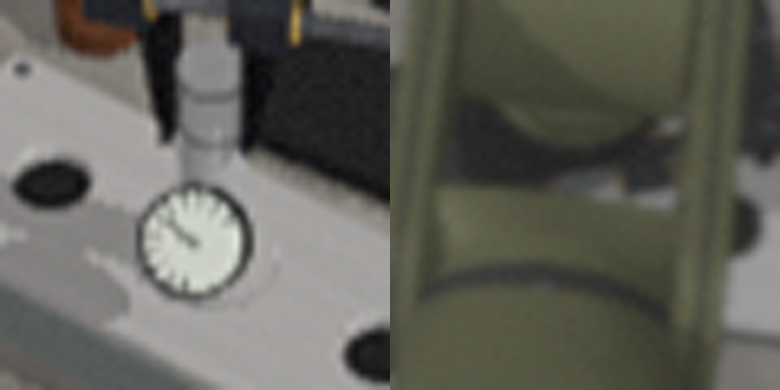

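The needle is at about 10 o'clock (175,225), roughly 2.3 rad or 5.7 mm: the middle pad. The push was about 7.5 N on the plate. On to window 3.

```bash
python3 -m handwheel '[[-0.012,0,0,0],[-0.03,0,0,0],[-0.032,0.015,0.006,0],[-0.032,0.035,0.013,0],[-0.032,0.058,0.022,0],[-0.032,0.0745,0.028,0],[-0.025,0.0745,0.028,0],[-0.018,0.0745,0.028,0]]' 1 50;  python3 -c "
from h import *
for i in range(2):
  plan([534.6,-88.5,93]); p=grab('scene')"
```

```text
time: 22.95
tcp_pos: [534.2, -88.4, 108.8]
tcp_rot: [[0.003, 0.198, -0.98], [0.003, -0.98, -0.198], [-1.0, -0.002, -0.003]]
force: [0.2, 0.3, -4.4]
finger_gap: 25.7
t 22.95 tcp [534.2 -88.4 108.8] yaw -78.61 tilt 0.22 F [ 0.22  0.34 -4.38] gap 25.7
shift [ 0.0158  0.0003 -0.0003] twist 0 q [-0.27 -0.06  1.96  0.    1.24  1.11]
t 23.0 tcp [533.4 -87.9 107.5] yaw -78.58 tilt 0.18 F [-0.03 -0.5  -4.94] gap 25.0
shift [ 0.0145  0.0009 -0.001 ] twist 0 q [-0.26 -0.06  1.96  0.    1.24  1.11]
```

```bash
python3 -m handwheel '[[0.003,0.0005,-0.0005,0],[0.007,0.0006,-0.0008,0],[0.010,0.0006,-0.0008,0],[0.012,0.0006,-0.0008,0],[0.014,0.0006,-0.0008,0],[0.0147,0.0006,-0.0008,0],[0.0147,0.0006,-0.0008,0],[0.0147,0.0006,-0.0008,0]]' 1 50;  python3 -c "
from h import *
for i in range(2):
  plan([534.6,-88.5,93]); p=grab('scene')"
```

```text
time: 24.05
tcp_pos: [534.5, -88.0, 93.4]
tcp_rot: [[0.001, 0.198, -0.98], [0.003, -0.98, -0.198], [-1.0, -0.003, -0.002]]
force: [-0.0, 1.9, -0.4]
finger_gap: 25.5
t 24.05 tcp [534.5 -88.   93.4] yaw -78.56 tilt 0.2 F [-0.05  1.88 -0.35] gap 25.5
shift [ 0.0004  0.0005 -0.    ] twist 0 q [-0.26 -0.05  1.97  0.    1.22  1.11]
t 24.1 tcp [534.5 -88.   93.4] yaw -78.56 tilt 0.2 F [ 0.35  1.33 -0.96] gap 25.1
shift [ 0.0003  0.0005 -0.    ] twist 0 q [-0.26 -0.05  1.97  0.    1.22  1.11]
```

```bash
python3 -m handwheel '[[0.0006,0.0004,0,0],[0.0012,0.0004,0,0],[0.0018,0.0004,0,0],[0.0024,0.0004,0,0],[0.003,0.0004,0.0003,0],[0.0036,0.0004,0.0003,0],[0.0036,0.0004,0.0003,0],[0.0036,0.0004,0.0003,0]]' 1 50;  python3 -c "
from h import *
for i in range(2):
  plan([534.6,-88.5,93]); p=grab('scene')"
```

```text
time: 25.15
tcp_pos: [535.0, -88.6, 91.8]
tcp_rot: [[0.002, 0.198, -0.98], [0.003, -0.98, -0.198], [-1.0, -0.002, -0.003]]
force: [-3.3, 2.0, 9.1]
finger_gap: 25.2
t 25.15 tcp [535.  -88.6  91.8] yaw -78.56 tilt 0.22 F [-3.33  1.95  9.07] gap 25.2
shift [-0.0012 -0.0002  0.0003] twist 0 q [-0.27 -0.05  1.97  0.    1.21  1.1 ]
t 25.2 tcp [535.  -88.6  91.8] yaw -78.56 tilt 0.21 F [-4.34  1.81  9.76] gap 25.3
shift [-0.0012 -0.0002  0.0003] twist 0 q [-0.27 -0.05  1.97  0.    1.21  1.1 ]
```

```bash
python3 -m handwheel '[[0.0018,0,0.0006,0],[0.0018,0,0.0006,0],[0.0018,0,0.0006,0],[0.0018,0,0.0006,0],[0.0018,0,0.0006,0],[0.0018,0,0.0006,0],[0.0018,0,0.0006,0],[0.0018,0,0.0006,0]]' 1 50;  python3 look.py c2.png 531 -96 80 30;python3 -c "
from h import *
plan([473.7,-276,152])"
```

```text
time: 26.25
tcp_pos: [534.9, -88.6, 91.8]
tcp_rot: [[0.003, 0.198, -0.98], [0.003, -0.98, -0.198], [-1.0, -0.002, -0.004]]
force: [-3.7, 2.2, 7.8]
finger_gap: 25.3
scene origin [225 174] scale 6.5
top origin [276 193] scale 6.5
t 26.35 tcp [534.9 -88.6  91.8] yaw -78.56 tilt 0.26 F [-3.48  3.    8.68] gap 25.2
shift [0. 0. 0.] twist 0 q [-0.27 -0.05  1.97  0.    1.21  1.1 ]
t 26.35 tcp [534.9 -88.6  91.8] yaw -78.56 tilt 0.26 F [-3.48  3.    8.68] gap 25.2
shift [-0.061   0.1713  0.0969] twist 0 q [-0.27 -0.05  1.97  0.    1.21  1.1 ]
```

View pics/c2.png

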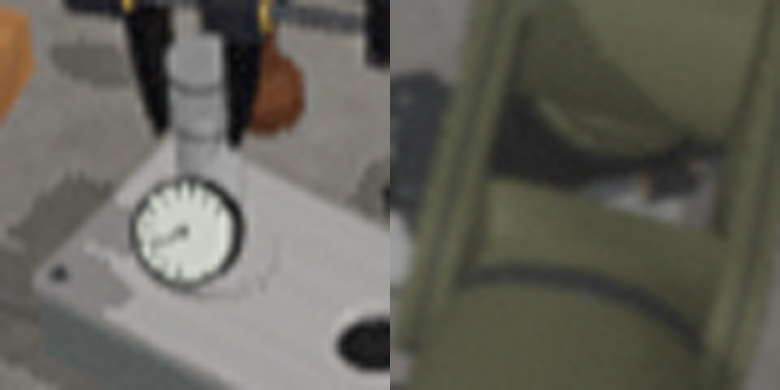

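The needle sits just below 9 o'clock (165,240), roughly 1.2 rad or 3 mm, so window 3 has the soft pad. Lifting and going back towards the stand.

```bash
python3 -m handwheel '[[-0.015,0,0,0],[-0.04,0,0,0],[-0.06,0.01,0.005,0],[-0.062,0.045,0.025,0],[-0.062,0.085,0.048,0],[-0.062,0.125,0.07,0],[-0.062,0.155,0.088,0],[-0.062,0.171,0.097,0]]' 1 50
cat > st.py <<'E'
from h import *
p=grab('scene'); c=np.round(proj(p,[474,-277,30])[0]).astype(int);r=24
cv2.imwrite('pics/st.png',cv2.resize(p['frame'][c[1]-r:c[1]+r,c[0]-r:c[0]+r,::-1],None,fx=12,fy=12,interpolation=cv2.INTER_CUBIC)); print(c-r)
print([(d['location'].round(1) if hasattr(d['location'],'round') else d['location'],d['score']) for d in optics.place_of(p,'stand_seat')])
plan([473.7,-276,152])
E
python3 st.py
```

```text
time: 27.35
tcp_pos: [472.5, -277.7, 153.1]
tcp_rot: [[0.003, 0.196, -0.981], [0.003, -0.981, -0.196], [-1.0, -0.002, -0.003]]
force: [0.8, 0.6, -4.2]
finger_gap: 25.0
[186 159]
[([388.4, -466.1, 19.1], 0.84), ([471.8, -274.7, 24.6], 0.82), ([337.2, -316.5, 26.0], 0.76), ([604.4, -272.2, 16.9], 0.69)]
t 27.45 tcp [ 472.8 -277.3  153. ] yaw -78.7 tilt 0.24 F [-0.12  0.01 -4.67] gap 25.3
shift [ 0.001  -0.0011 -0.0011] twist 0 q [-0.63 -0.09  1.9   0.    1.32  0.74]
```

View pics/st.png

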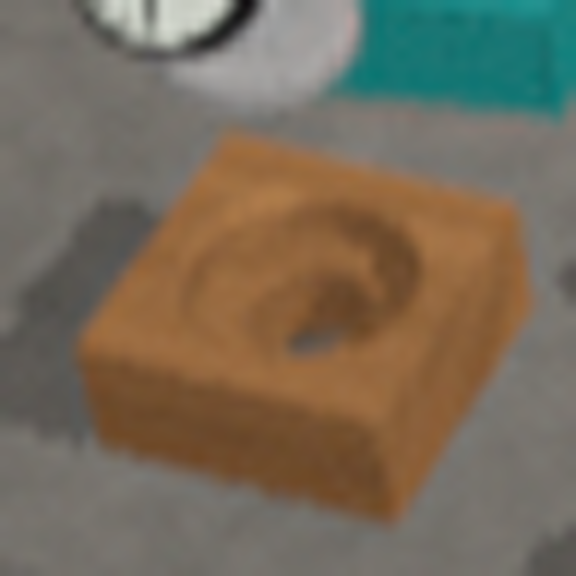

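The top-face corners of the stand are at (225,132), (522,205), (385,425) and (80,345) in the crop. I'll use them to locate the recess.

```bash
python3 -c "
from h import *
p=grab('scene')
c=(np.array([(225,132),(522,205),(385,425),(80,345)])+.5)/12-.5+[186,159]
R=ray(p,c,36);print(R.round(1),R.mean(0),[np.linalg.norm(R[i]-R[i-1]).round(1) for i in range(4)])
q=grab('top');
e=(np.array([(305,275)])+.5)/12-.5+[186,159]; print('rim',ray(p,e,36))
plan([473.3,-276,110])"
```

```text
[[ 437.4 -320.3   36. ]
 [ 429.3 -239.4   36. ]
 [ 508.1 -230.7   36. ]
 [ 515.8 -310.9   36. ]] [ 472.68333772 -275.32891053   36.        ] [np.float64(79.0), np.float64(81.3), np.float64(79.3), np.float64(80.6)]
rim [[ 472.79232279 -274.80964298   36.        ]]
t 27.55 tcp [ 473.5 -275.4  152.9] yaw -78.58 tilt 0.29 F [-1.08  0.47 -4.32] gap 25.5
shift [0.0429 0.0007 0.0005] twist 0 q [-0.63 -0.09  1.91  0.01  1.32  0.74]
```

```bash
python3 -m handwheel '[[0.008,0,0,0],[0.02,0,0,0],[0.035,0,0,0],[0.05,0,0,0],[0.06,0,0,0],[0.067,0,0,0],[0.067,0,0,0],[0.067,0,0,0]]' 1 50; python3 -c "
from h import *
plan([473.5,-275.5,68])"
```

```text
time: 28.55
tcp_pos: [474.2, -275.4, 86.5]
tcp_rot: [[0.004, 0.198, -0.98], [0.003, -0.98, -0.198], [-1.0, -0.002, -0.005]]
force: [-0.1, -1.1, -4.0]
finger_gap: 25.3
t 28.55 tcp [ 474.2 -275.4   86.5] yaw -78.58 tilt 0.3 F [-0.1  -1.07 -3.98] gap 25.3
shift [ 0.0185 -0.      0.0008] twist 0 q [-0.63 -0.03  1.96  0.01  1.2   0.74]
```

```bash
python3 -m handwheel '[[0.002,0,0.0007,0],[0.005,0,0.0007,0],[0.008,0,0.0007,0],[0.011,0,0.0007,0],[0.014,0,0.0007,0],[0.016,0,0.0007,0],[0.0178,0,0.0007,0],[0.0178,0,0.0007,0]]' 1 50; python3 look.py r1.png 480 -275 80 35
```

```text
time: 29.55
tcp_pos: [473.5, -275.5, 68.6]
tcp_rot: [[0.004, 0.198, -0.98], [0.003, -0.98, -0.198], [-1.0, -0.003, -0.005]]
force: [-0.6, 0.9, -3.3]
finger_gap: 25.0
scene origin [172 137] scale 5.571428571428571
top origin [329 204] scale 5.571428571428571
t 29.65 tcp [ 473.6 -275.6   68.8] yaw -78.58 tilt 0.31 F [-0.16  0.45 -2.84] gap 25.2
shift [0. 0. 0.] twist 0 q [-0.63 -0.01  1.98  0.01  1.17  0.74]
```

View pics/r1.png

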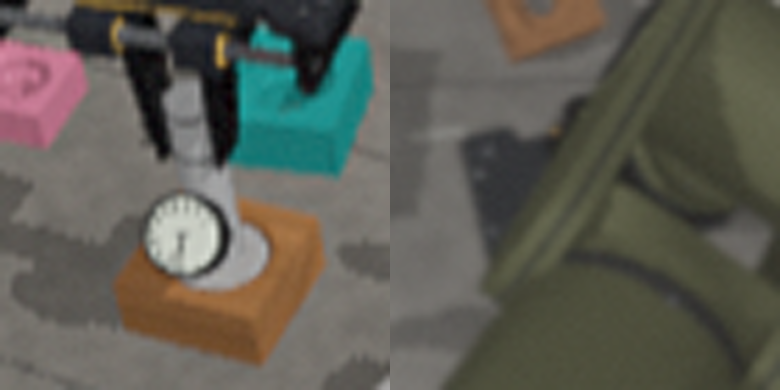

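The foot is inside the recess, about 1 mm above its floor. Lowering to touch, then opening.

```bash
python3 -m handwheel '[[0.0005,0,0,0],[0.001,0,0,0],[0.0014,0,0,0],[0.0014,0,0,0],[0.0014,0,0,0],[0.0014,0,0,0],[0.0014,0,0,0],[0.0014,0,0,0]]' 1 50;  python3 -m handwheel '[[0,0,0,0],[0,0,0,0],[0,0,0,0],[0,0,0,0],[0,0,0,0],[0,0,0,0],[0,0,0,0],[0,0,0,0]]' -1 50; python3 -c "
from h import *
plan([462,319.4,160])"
```

```text
time: 30.65
tcp_pos: [473.8, -275.7, 67.6]
tcp_rot: [[0.005, 0.198, -0.98], [0.003, -0.98, -0.198], [-1.0, -0.002, -0.005]]
force: [-0.4, 1.1, -1.0]
finger_gap: 25.3
time: 31.65
tcp_pos: [473.7, -275.6, 67.6]
tcp_rot: [[0.005, 0.198, -0.98], [0.003, -0.98, -0.198], [-1.0, -0.002, -0.005]]
force: [-0.3, -1.4, -0.2]
finger_gap: 93.9
t 31.65 tcp [ 473.7 -275.6   67.6] yaw -78.58 tilt 0.31 F [-0.27 -1.41 -0.17] gap 93.9
shift [-0.0906 -0.5858 -0.1067] twist 0 q [-0.63 -0.01  1.98  0.01  1.17  0.74]
```

```bash
python3 -m handwheel '[[-0.02,0,0,0],[-0.055,0,0,0],[-0.09,-0.01,-0.002,0],[-0.1,-0.05,-0.009,0],[-0.1,-0.1,-0.018,0],[-0.1,-0.155,-0.028,0],[-0.1,-0.21,-0.038,0],[-0.1,-0.265,-0.048,0]]' -1 50; python3 look.py r2.png 480 -275 60 35; python3 -c "
from h import *
plan([462,319.4,100])"
```

```text
time: 32.65
tcp_pos: [468.2, -5.1, 170.4]
tcp_rot: [[0.007, 0.198, -0.98], [0.003, -0.98, -0.198], [-1.0, -0.001, -0.008]]
force: [0.5, 0.5, 0.2]
finger_gap: 95.3
scene origin [173 142] scale 5.571428571428571
top origin [328 205] scale 5.571428571428571
t 32.75 tcp [468.   -2.6 170.2] yaw -78.21 tilt 0.47 F [ 0.12 -0.36 -0.9 ] gap 94.8
shift [0. 0. 0.] twist 0 q [-0.12 -0.3   2.05  0.01  1.38  1.24]
t 32.75 tcp [468.   -2.6 170.2] yaw -78.21 tilt 0.47 F [ 0.12 -0.36 -0.9 ] gap 94.8
shift [ 0.0715 -0.3162 -0.0594] twist 0 q [-0.12 -0.3   2.05  0.01  1.38  1.24]
```

View pics/r2.png

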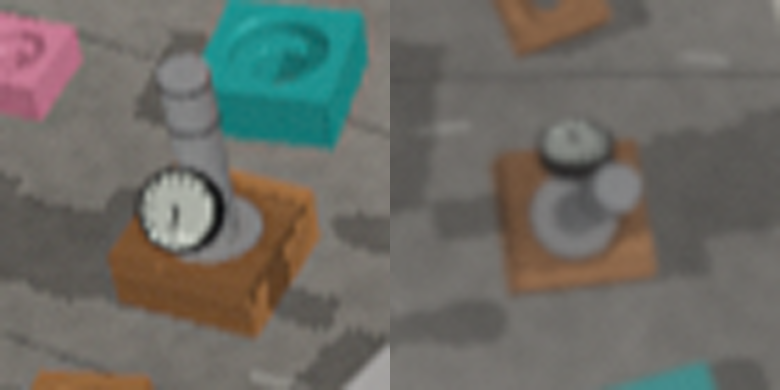

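The gauge is upright in the large brown stand, with its foot centred in the recess (230,230). Now to the weight.

```bash
python3 -m handwheel '[[0,-0.05,-0.009,0],[0,-0.1,-0.019,0],[0.01,-0.155,-0.029,0],[0.03,-0.21,-0.039,0],[0.05,-0.26,-0.049,0],[0.07,-0.295,-0.056,0],[0.09,-0.316,-0.0594,0],[0.1,-0.316,-0.0594,0]]' -1 50; python3 look.py w1.png 462 319 60 40; python3 -c "
from h import *
plan([462,319.4,-7])"
```

```text
time: 33.75
tcp_pos: [462.5, 319.6, 71.3]
tcp_rot: [[0.007, 0.206, -0.979], [0.004, -0.979, -0.206], [-1.0, -0.002, -0.007]]
force: [-1.1, -0.5, 0.9]
finger_gap: 94.8
scene origin [378 202] scale 4.875
top origin [134 207] scale 4.875
t 33.85 tcp [462.1 318.1  70.9] yaw -78.23 tilt 0.36 F [ 0.26 -0.75  0.12] gap 95.0
shift [0. 0. 0.] twist 0 q [ 0.51  0.02  1.95 -0.    1.17  1.87]
t 33.85 tcp [462.1 318.1  70.9] yaw -78.23 tilt 0.36 F [ 0.26 -0.75  0.12] gap 95.0
shift [ 0.0779 -0.0011  0.0003] twist 0 q [ 0.51  0.02  1.95 -0.    1.17  1.87]
```

View pics/w1.png

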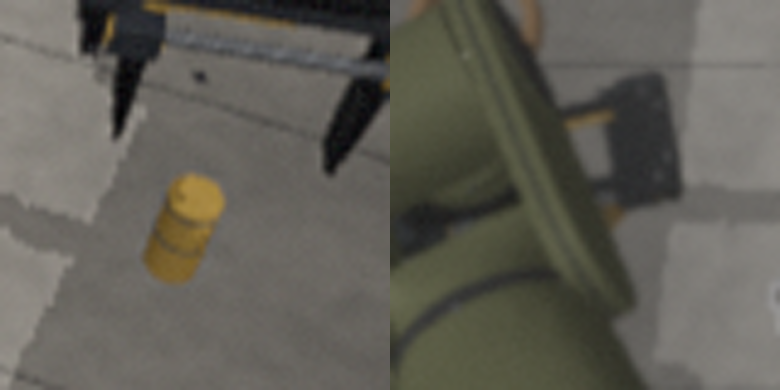

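```bash
python3 -c "
from h import *
p=grab('scene');s=observe();y=s['tcp_rot'][:,1];f=s['tcp_pos'];print(f)
o=np.array([378,202])
for off in (34,37,40):
  for fx in(0,10):
    print(off,fx,((proj(p,[f+y*52+[fx,0,off],f-y*52+[fx,0,off]])-o+.5)*4.875-.5).round(0).tolist())
print(((proj(p,[[462,319.4,60],[462,319.4,0]])-o+.5)*4.875-.5).round(0))"
```

```text
[462.64968497 318.21196315  71.77876199]
34 0 [[109.0, 123.0], [328.0, 160.0]]
34 10 [[104.0, 137.0], [324.0, 175.0]]
37 0 [[110.0, 119.0], [330.0, 156.0]]
37 10 [[105.0, 134.0], [326.0, 171.0]]
40 0 [[111.0, 115.0], [331.0, 153.0]]
40 10 [[106.0, 130.0], [328.0, 168.0]]
[[197. 198.]
 [168. 266.]]
```

The prediction with a 37 mm tip offset matches the visible tips at (115,135) and (330,172). Descending so the tips end about 28 mm above the table.

```bash
python3 -m handwheel '[[0.01,-0.0012,0.0005,0],[0.025,-0.0012,0.0005,0],[0.04,-0.0012,0.0005,0],[0.055,-0.0012,0.0005,0],[0.068,-0.0012,0.0005,0],[0.076,-0.0012,0.0005,0],[0.081,-0.0012,0.0005,0],[0.081,-0.0012,0.0005,0]]' -1 50; python3 look.py w2.png 462 319 40 40
```

```text
time: 34.9
tcp_pos: [462.4, 319.6, -9.4]
tcp_rot: [[0.007, 0.203, -0.979], [0.004, -0.979, -0.203], [-1.0, -0.002, -0.007]]
force: [0.7, -0.2, 0.2]
finger_gap: 95.0
scene origin [376 207] scale 4.875
top origin [135 208] scale 4.875
t 35.0 tcp [462.9 319.8  -8.7] yaw -78.26 tilt 0.5 F [-0.12  0.13  0.13] gap 94.8
shift [0. 0. 0.] twist 0 q [ 0.51  0.12  1.99 -0.    1.02  1.88]
```

View pics/w2.png

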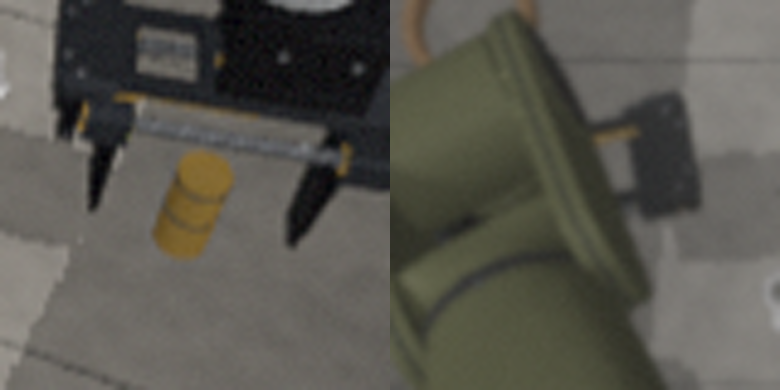

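The fingers straddle the upper half of the weight, with tips at (95,210) and (292,245). Closing.

```bash
python3 -m handwheel '[[0,0,0,0],[0,0,0,0],[0,0,0,0],[0,0,0,0],[0,0,0,0],[0,0,0,0],[0,0,0,0],[0,0,0,0]]' 1 40; python3 look.py w3.png 462 319 40 40;  python3 -c "
from h import *
plan([534.6,-88.5,80])"
```

```text
time: 36.0
tcp_pos: [462.9, 319.8, -8.8]
tcp_rot: [[0.008, 0.203, -0.979], [0.004, -0.979, -0.203], [-1.0, -0.002, -0.008]]
force: [-0.3, -0.4, -0.4]
finger_gap: 27.0
scene origin [376 207] scale 4.875
top origin [135 208] scale 4.875
t 36.1 tcp [462.9 319.8  -8.8] yaw -78.27 tilt 0.49 F [-0.22 -0.19  0.58] gap 27.0
shift [0. 0. 0.] twist 0 q [ 0.51  0.12  1.99 -0.    1.02  1.88]
t 36.1 tcp [462.9 319.8  -8.8] yaw -78.27 tilt 0.49 F [-0.22 -0.19  0.58] gap 27.0
shift [-0.0899  0.4141  0.0121] twist 0 q [ 0.51  0.12  1.99 -0.    1.02  1.88]
```

View pics/w3.png

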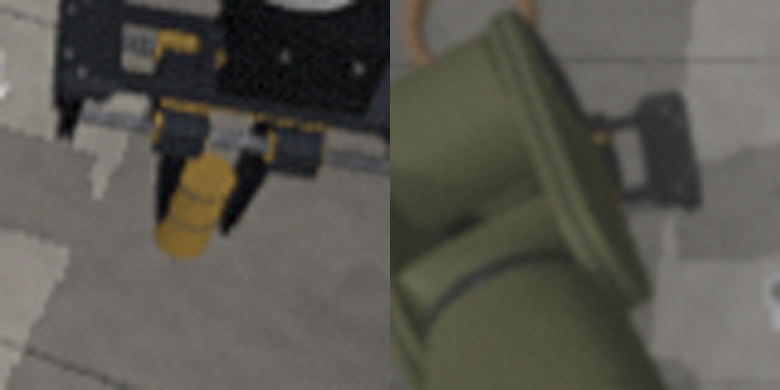

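Gripped: the gap is 27 mm. Reported TCP height minus the weight's base is -8.8 mm. Lifting and heading to window 3.

```bash
python3 -m handwheel '[[-0.015,0,0,0],[-0.05,0,0,0],[-0.09,0.01,0,0],[-0.1,0.05,0.002,0],[-0.1,0.1,0.003,0],[-0.1,0.155,0.005,0],[-0.1,0.21,0.006,0],[-0.1,0.255,0.0075,0]]' 1 40;  python3 -c "
from h import *
plan([535.4,-88.3,80])"
```

```text
time: 37.1
tcp_pos: [506.4, 66.3, 91.0]
tcp_rot: [[0.008, 0.203, -0.979], [0.004, -0.979, -0.203], [-1.0, -0.002, -0.009]]
force: [0.2, 0.9, -3.0]
finger_gap: 27.2
t 37.1 tcp [506.4  66.3  91. ] yaw -78.31 tilt 0.51 F [ 0.18  0.87 -3.04] gap 27.2
shift [0.0106 0.1573 0.0031] twist 0 q [ 0.02 -0.12  2.05  0.    1.21  1.39]
```

```bash
python3 -m handwheel '[[0,0.04,0.001,0],[0,0.09,0.002,0],[0,0.13,0.003,0],[0,0.155,0.003,0],[0,0.157,0.003,0],[0.01,0.157,0.003,0],[0.015,0.157,0.003,0],[0.015,0.157,0.003,0]]' 1 40; python3 look.py p1.png 535 -88 80 40; python3 -c "
from h import *
plan([535.4,-88.3,50])"
```

```text
time: 38.1
tcp_pos: [534.5, -86.9, 74.5]
tcp_rot: [[0.006, 0.204, -0.979], [0.005, -0.979, -0.204], [-1.0, -0.003, -0.007]]
force: [-0.5, -0.5, -4.1]
finger_gap: 26.8
scene origin [217 165] scale 4.875
top origin [263 182] scale 4.875
t 38.2 tcp [535.3 -87.4  75.5] yaw -78.25 tilt 0.5 F [ 0.51  0.09 -2.63] gap 27.2
shift [0. 0. 0.] twist 0 q [-0.26 -0.03  1.99  0.01  1.18  1.1 ]
t 38.2 tcp [535.3 -87.4  75.5] yaw -78.25 tilt 0.5 F [ 0.51  0.09 -2.63] gap 27.2
shift [0.0254 0.001  0.0003] twist 0 q [-0.26 -0.03  1.99  0.01  1.18  1.1 ]
```

View pics/p1.png

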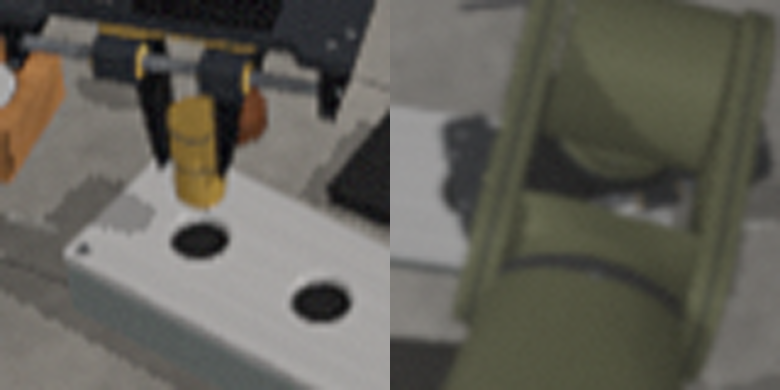

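The weight hangs over window 3: the base is near (200,197) and the window near (200,240). Checking the alignment by projection before lowering.

```bash
python3 -c "
from h import *
p=grab('scene')
s=observe();f=s['tcp_pos'];print(f)
c=np.round(proj(p,[f[0],f[1],110])[0]).astype(int);r=25
im=cv2.resize(p['frame'][c[1]-r:c[1]+r,c[0]-r:c[0]+r,::-1],None,fx=12,fy=12,interpolation=cv2.INTER_CUBIC)
t=np.linspace(0,2*np.pi,60)
for z in(8.8,68.8):
    C=np.c_[f[0]-.9+14*np.cos(t),f[1]+14*np.sin(t),0*t+f[2]+z]
    u=((proj(p,C)-c+r+.5)*12-.5).astype(int); cv2.polylines(im,[u.reshape(-1,1,2)],True,(0,0,255),1)
cv2.imwrite('pics/p2.png',im)"
```

```text
[535.57615051 -87.54588852  75.75659428]
```

View pics/p2.png

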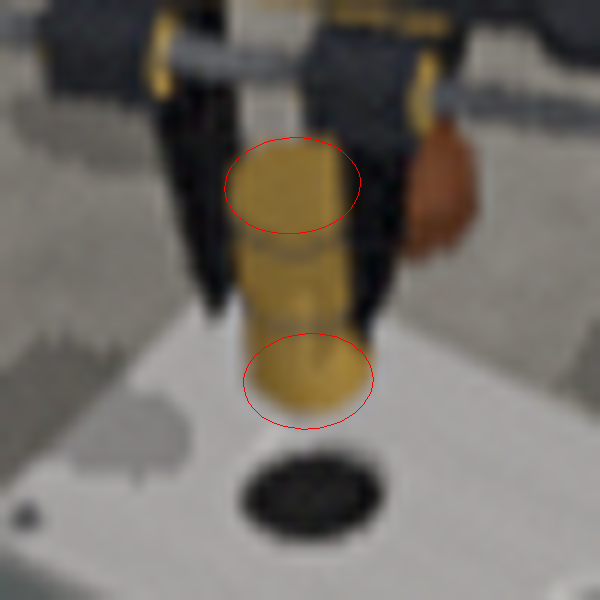

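```bash
python3 -c "
from h import *
im=cv2.imread('pics/w.png')[:, :400]
p=grab('scene');t=np.linspace(0,2*np.pi,60)
for z in(0,20,40,60):
    C=np.c_[462+14*np.cos(t),319.4+14*np.sin(t),0*t+z]
    u=((proj(p,C)-[394,229]+.5)*10-.5).astype(int); cv2.polylines(im,[u.reshape(-1,1,2)],True,(0,0,255),1)
im2=cv2.imread('pics/p2.png');s=observe();f=s['tcp_pos'];print(f)
c=np.round(proj(p,[f[0],f[1],110])[0]).astype(int);r=25
for z in(28.8,48.8):
    C=np.c_[f[0]-.9+14*np.cos(t),f[1]+14*np.sin(t),0*t+f[2]+z]
    u=((proj(p,C)-c+r+.5)*12-.5).astype(int); cv2.polylines(im2,[u.reshape(-1,1,2)],True,(0,0,255),1)
cv2.imwrite('pics/p3.png',np.hstack([im,cv2.resize(im2,(400,400))]))"
```

```text
[535.66055039 -87.69179702  75.88660452]
```

View pics/p3.png

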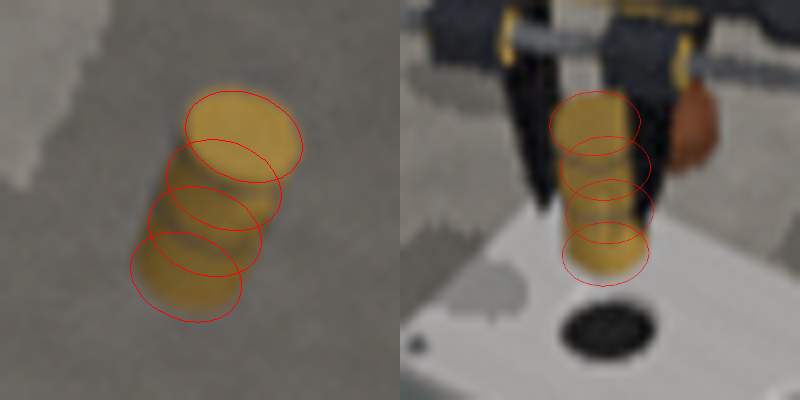

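```bash
python3 -m handwheel '[[0.005,0.0006,0,0],[0.012,0.0007,0.0002,0],[0.02,0.0007,0.0002,0],[0.026,0.0007,0.0002,0],[0.030,0.0007,0.0002,0],[0.0332,0.0007,0.0002,0],[0.0332,0.0007,0.0002,0],[0.0332,0.0007,0.0002,0]]' 1 40; python3 look.py p4.png 535 -88 70 22; python3 -c "
from h import *
plan([535.4,-88.3,33])"
```

```text
time: 39.3
tcp_pos: [536.1, -88.4, 43.0]
tcp_rot: [[0.009, 0.203, -0.979], [0.004, -0.979, -0.203], [-1.0, -0.002, -0.009]]
force: [-0.2, -0.3, -2.8]
finger_gap: 27.5
scene origin [235 186] scale 8.863636363636363
top origin [281 201] scale 8.863636363636363
t 39.4 tcp [536.1 -88.3  43. ] yaw -78.27 tilt 0.56 F [-0.06 -0.42 -3.3 ] gap 27.3
shift [0. 0. 0.] twist 0 q [-0.27  0.01  2.01  0.01  1.12  1.1 ]
t 39.4 tcp [536.1 -88.3  43. ] yaw -78.27 tilt 0.56 F [-0.06 -0.42 -3.3 ] gap 27.3
shift [ 0.01   -0.0002  0.0008] twist 0 q [-0.27  0.01  2.01  0.01  1.12  1.1 ]
```

View pics/p4.png

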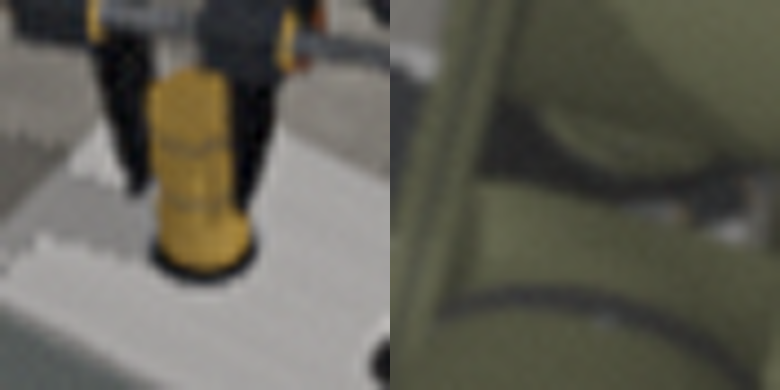

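The weight is centred in the window, with the dark rim visible evenly around its base (206,240). Lowering into it.

```bash
python3 -m handwheel '[[0.001,0,0.0006,0],[0.003,0,0.0007,0],[0.005,0,0.0007,0],[0.007,0,0.0007,0],[0.009,0,0.0007,0],[0.011,0,0.0007,0],[0.012,0,0.0007,0],[0.012,0,0.0007,0]]' 1 40; python3 -c "
from h import *
plan([535.4,-88.3,27])"
```

```text
time: 40.4
tcp_pos: [535.5, -88.5, 31.1]
tcp_rot: [[0.009, 0.203, -0.979], [0.004, -0.979, -0.203], [-1.0, -0.002, -0.009]]
force: [0.4, 0.8, -1.7]
finger_gap: 27.3
t 40.4 tcp [535.5 -88.5  31.1] yaw -78.27 tilt 0.55 F [ 0.4   0.75 -1.71] gap 27.3
shift [ 0.0041 -0.0002  0.0001] twist 0 q [-0.27  0.02  2.02  0.01  1.09  1.1 ]
```

```bash
python3 -m handwheel '[[0.001,0,0,0],[0.002,0,0,0],[0.003,0,0,0],[0.004,0,0,0],[0.0042,0,0,0],[0.0042,0,0,0],[0.0042,0,0,0],[0.0042,0,0,0]]' 1 40; python3 look.py p5.png 535 -88 70 22; python3 -c "
from h import *
plan([535.4,-88.3,27])"
```

```text
time: 41.4
tcp_pos: [535.7, -88.5, 27.0]
tcp_rot: [[0.009, 0.203, -0.979], [0.004, -0.979, -0.203], [-1.0, -0.002, -0.01]]
force: [-0.3, 1.1, -1.1]
finger_gap: 27.2
scene origin [235 186] scale 8.863636363636363
top origin [281 201] scale 8.863636363636363
t 41.5 tcp [535.7 -88.5  27. ] yaw -78.27 tilt 0.56 F [0.17 0.74 0.17] gap 27.0
shift [0. 0. 0.] twist 0 q [-0.27  0.03  2.02  0.01  1.09  1.1 ]
t 41.5 tcp [535.7 -88.5  27. ] yaw -78.27 tilt 0.56 F [0.17 0.74 0.17] gap 27.0
shift [-0.     -0.0002  0.0003] twist 0 q [-0.27  0.03  2.02  0.01  1.09  1.1 ]
```

View pics/p5.png

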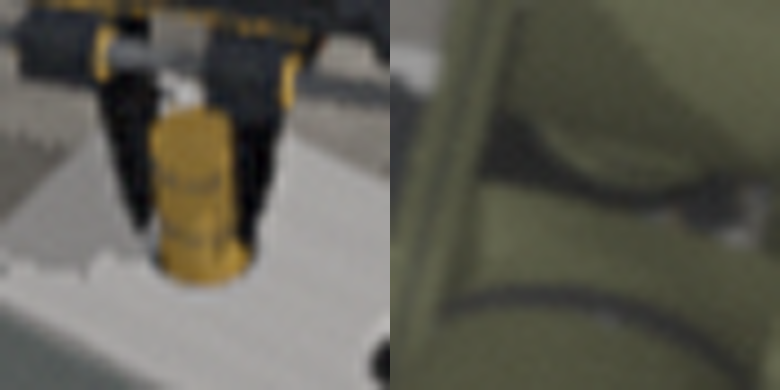

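The weight is in the window and the pad carries it: the tool force has returned to about zero. Opening.

```bash
python3 -m handwheel '[[0,0,0,0],[0,0,0,0],[0,0,0,0],[0,0,0,0],[0,0,0,0],[0,0,0,0],[0,0,0,0],[0,0,0,0]]' -1 40; python3 -m handwheel '[[-0.02,0,0,0],[-0.05,0,0,0],[-0.09,0,0,0],[-0.13,0,0,0],[-0.14,0,0.05,0],[-0.14,0,0.1,0],[-0.14,0,0.15,0],[-0.14,0,0.17,0]]' -1 40; python3 look.py e1.png 535 -88 60 22; python3 -c "
from h import *
p=grab('scene');save(p,'e2.png')
for t in('weight','gauge','gauge_foot'): print(t,[(np.round(d['location'],1).tolist(),round(d['score'],2)) for d in optics.place_of(p,t)])"
```

```text
time: 42.5
tcp_pos: [535.7, -88.5, 26.9]
tcp_rot: [[0.009, 0.203, -0.979], [0.004, -0.979, -0.203], [-1.0, -0.002, -0.01]]
force: [-0.8, -0.0, -1.1]
finger_gap: 94.2
time: 43.5
tcp_pos: [366.5, -123.9, 166.7]
tcp_rot: [[0.011, 0.202, -0.979], [0.002, -0.979, -0.202], [-1.0, 0.0, -0.012]]
force: [0.0, -1.0, -0.2]
finger_gap: 95.1
scene origin [236 189] scale 8.863636363636363
top origin [281 201] scale 8.863636363636363
t 43.6 tcp [ 367.2 -124.   166.9] yaw -78.38 tilt 0.69 F [ 0.29 -0.02  0.11] gap 95.2
shift [0. 0. 0.] twist 0 q [-0.47 -0.51  2.21  0.01  1.43  0.9 ]
weight [([534.9, -88.2, 34.6], 0.69)]
gauge [([471.1, -274.9, 19.6], 0.74)]
gauge_foot [([475.6, -277.6, 22.9], 0.92)]
```

View pics/e1.png

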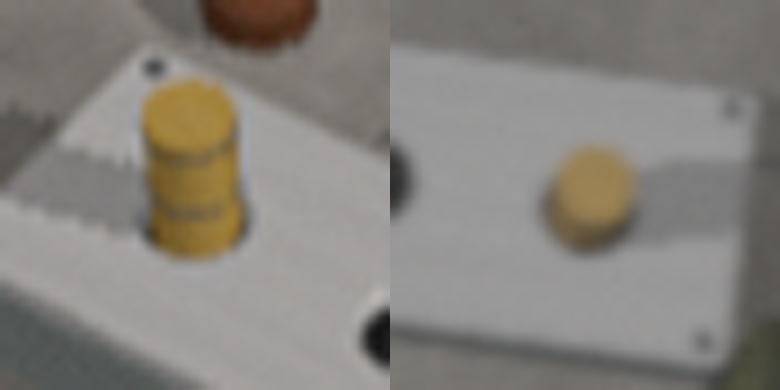

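View pics/e2.png

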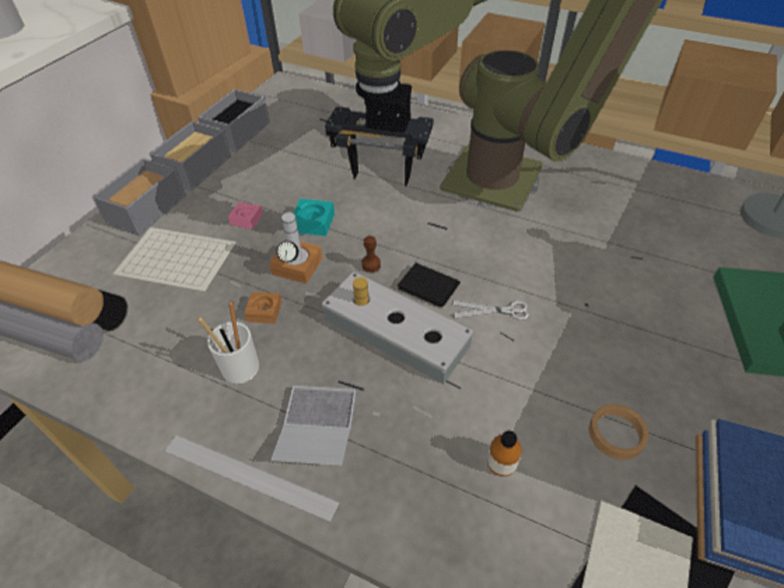

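The weight stands upright in window 3 at about z = 35 mm, the gauge is back in its stand, the bystanders haven't visibly moved and the arm is clear.

```bash
python3 -c "
from h import *
print(bot.job_done())"
```

```text
the job is handed in; nothing more can be done
None
```

I pressed the gauge over all three windows from left to right, returned it to the large brown stand, and set the brass weight in window 3, the softest pad. The job is handed in at about 44 s of the 72 s allowed; no verdict was reported.

| Window | Pin reading on the dial | Push on the plate | Pad |
|---|---|---|---|
| 1 (left) | about 8 mm | about 8 N | hard |
| 2 (middle) | about 5.7 mm | about 7.5 N | middle |
| 3 (right) | about 3 mm | about 8.5–9.4 N | soft |

Each press was held for more than a second. The push figures are estimates: the tool force minus the gauge's weight and the pin's spring force. The plate top came out at about 48 mm.

**Last checks:**
- **Weight:** it stands upright at about (534.9, -88.2), against a measured window centre of (534.6, -88.5). Its base is at about z = 35 mm, so it has sunk roughly 7 mm.
- **Gauge:** it is upright in its stand recess.
- **Surroundings:** the bystanders look unmoved, and the arm is clear of everything.

**What disagreed or went wrong:**
- **Fingertip position:** the reported TCP lay about 37 mm beyond the visible fingertips, so my first grasp closed on nothing above the barrel. I corrected for this from the pictures and gripped on the second try.
- **Sideways force:** I saw 3–5 N of side load while pressing on windows 2 and 3. It shifted the tool by less than 1 mm.
- **Gauge position:** the detector's fix for the gauge foot, (475.6, -277.6), is about 4 mm from my stand centre of (472.7, -275.3). That is within the detector's error, and the pictures show the foot centred.

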